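# Drop the grinding balls from a trap-bottom hopper into a bowl

### The job

Set the wide terracotta bowl upright and centred on the small raised round stand under the lip of the hopper's chute, and let go of it. Then swing the hopper's trap door fully open with its lever so that all five grinding balls run down into the bowl, swing the lever back until the trap is fully shut, and push the slide bolt fully home to latch it. Spill no balls and leave the other pots, jars and bottles where they are.

Things in the scene. Friction and masses are not known exactly. Their poses are not given: they have to be found in the camera images.
- hopper: Fixed metal hopper on four legs; origin on the table under the middle of its bin. -x is the way its chute discharges, +x its back, z up; the lever is on its -y side. Open-topped bin 108 (x) by 64 mm (y), rim 263 mm up, floor (the trap) 203 mm up. Grey deck with the bolt over the rear rim: x 40 to 85, y -42 to 42, top 269 mm up. Fixed chute below the bin: 64 mm wide, walls 28 mm, sloping down 25 degrees to -x.
- hopper_lip (a point): Middle of the chute's lower edge, on its floor, at (-115, 0, 114) mm in the hopper's frame; its underside there is 109 mm above the table. A bowl on the stand has its rim at 90 mm, and the chute overlaps it by about 27 mm: bring the bowl in level, below the lip, from the hopper's -x side, not straight down.
- hopper_hinge (a point): Point on the trap's hinge axis (parallel to the hopper's y), at (50, -95, 203) mm in the hopper's frame.
- trap (a joint): Trap-door floor of the bin, hinged at its rear (+x) edge and rigidly joined to the lever: 0 rad shut, 0.55 rad fully open, stops at both ends. Opening swings the lever's top towards the hopper's -x. Stiff hinge (0.3 N m of friction, about 3 N at the lever): stays where it is left.
- lever_grip (a point): Middle of the lever's black grip: round level bar 12 mm thick along the hopper's y, free 27 mm either side, 105 mm from the hinge axis. In the hopper's frame at (79, -98, 304) mm when shut (leaning back 0.28 rad), (22, -98, 304) mm fully open, on an arc that rises 4 mm between. Its 12 x 10 mm upright arm is at y -65 mm. Can be pinched from above across x.
- bolt (a joint): Slide bolt on the deck: 0 m drawn back, 0.032 m fully home, stops at both ends. Slides to the hopper's -y against 2 N of friction. Home, its 10 mm rod stands in front of the lever's arm and locks the trap shut; it jams on the arm if the trap is open more than about 0.06 rad. Drawn back (0 to 0.006) at the start.
- bolt_knob (a point): Point on the bolt's upright black knob (round post 16 mm in diameter, its top 13 mm above this point), at (56, 10, 309) mm in the hopper's frame when drawn back, y -22 mm when home. The rod's top is 27 mm below this point. Can be pinched from above across the hopper's x.
- stand_top (a point): Centre of the top of the fixed round stand: disc 70 mm in diameter, its top 40 mm above the table, on a column and a 90 mm diameter foot. It lies about 35 mm beyond the chute's lip, under the line of the chute.
- bowl_center (a point): Centre (half-way up) of the wide, thick-walled terracotta bowl: 50 mm tall, 124 mm outside diameter at the rim and 110 mm at the flat foot, wall 9 mm thick, inside floor 8 mm up; loose, about 0.3 kg, at first on the table. It can be lifted by pinching its wall from above. z axis up through the mouth.
- bowl: The same bowl; origin at the centre of its underside.
- ball0_center (a point): Centre of one of the five white ceramic grinding balls, 24 mm diameter, 26 g, at first lying in the hopper's bin on the trap.
- ball1_center (a point): Centre of one of the five white ceramic grinding balls, 24 mm diameter, 26 g, at first lying in the hopper's bin on the trap.
- ball2_center (a point): Centre of one of the five white ceramic grinding balls, 24 mm diameter, 26 g, at first lying in the hopper's bin on the trap.
- ball3_center (a point): Centre of one of the five white ceramic grinding balls, 24 mm diameter, 26 g, at first lying in the hopper's bin on the trap.
- ball4_center (a point): Centre of one of the five white ceramic grinding balls, 24 mm diameter, 26 g, at first lying in the hopper's bin on the trap.
- glaze_jar: Bystander: glaze jar, 60 mm diameter, 100 mm tall; origin at its underside. Not to be moved.
- cup: Bystander: terracotta cup, 72 mm diameter, 65 mm tall (narrower and taller than the bowl); origin at its underside. Not to be moved.
- lidded_pot: Bystander: terracotta lidded pot, 80 mm diameter, 113 mm tall; origin at its underside. Not to be moved.
- paint_bottle: Bystander: paint bottle, 56 mm diameter, 120 mm tall; origin at its underside. Not to be moved.
Things that resemble listed ones, but are neither listed nor needed, are in the scene too. Leave any blue look-alike of the bowl alone.

How it is judged:
By the outcome, as a careful person would: the job done as asked, in the order asked, and still so for the second after the job is handed in, with the robot touching nothing.
It also fails if it takes over 64 s, if anything falls off the work surface, if the arm or the gripper's body presses on something with over 40 N, if the wrist force passes 120 N, or if a joint passes its speed limit or range.

### The arm

A 6-joint arm with a two-finger parallel gripper is mounted at the origin on the work surface. World frame = base frame: x ahead of the robot, y to its left, z up, the work surface at z = 0. Lengths are in m, angles in rad, forces in N, time in s.
With the tool pointing down it reaches from about 0.25 to 0.725 m from the base axis. Payload 4 kg.
Tool frame: the origin (TCP) lies between the finger pads; the fingertips stand 11 mm ahead of it and the grasp point (between the pads) lies 8 mm behind it (tcp_to_tips is the z of the fingertips in the tool frame, in m); z points along the fingers, y is the direction in which the jaws open and shut (so a half turn about z gives the same grasp; the last joint's range is limited). The gripper opens to 85 mm and grips with 20 to 120 N. Pads are 22 mm wide; open, the fingers measure 114 mm over their backs; the gripper's body (76 mm by 85 mm) begins 54 mm behind the grasp point. The pads swing forward as they close: fully open they stand 13 mm farther back than shut.
Start: joints at [1.256, 0.241, 0.005, 1.335, 0, 1.571], TCP at [0.155, 0.475, 0.242] pointing down, gripper open.
Joint ranges: [-2.72, 2.72], [-1.05, 1.87], [-1.09, 1.28], [-1.99, 2.15], [-1.42, 1.44], [-3.14, 3.14]. Speed limits (rad/s): [2.79, 2.79, 3.14, 3.14, 3.14, 3.14].

### API

Orientations are given as a unit quaternion [x, y, z, w].
In Python, from workcell import * gives the robot as it stands.
- The arm moves only by the tool move_arm, never from a script. Its argument "moves" is a list that holds one entry, the list of rows, each a list of 7 numbers: the shift along the world's x, y, z in units of 500 mm (1.0 is 500 mm), then the turn, a rotation vector about the world's x, y, z in units of 30 degrees (1.0 is 30 degrees), then the closure, from -1 (fully open) to 1 (shut), so that 0 is half open. A call has 1 to 8 rows; each row shifts and turns the pose as measured when the row begins; what a row does not reach is not made up. A row lasts 1/12 s, in which the tool goes at most 41.7 mm and 7.16 degrees, less where a joint would pass 70% of its speed; a pose out of reach is approached as far as the arm can. A call with a number of a shift or a turn outside -1 to 1 is refused whole. A call with a gripper value outside its range is refused whole. The fingers move at their own pace and stop on an object; the grip force is fixed at half the most. Time passes only in rows, so rows that do not move let the fingers close. It gives the time, the measured TCP pose, the force and the opening at its end, in the units of the state.
- get_obs(): the state, without advancing time (a new reading comes with each control period).
- camera(name): name is "scene" or "top" or "wrist"; returns a dict with "pixels" (384x512x3 uint8, red, green, blue), "range_z" (384x512 float32, m along the optical axis (not along the pixel's ray), 0 where there is no reading), "fx", "fy", "cx", "cy" (pixels), "extrinsics" (4x4, takes a point from camera to world coordinates). Camera axes: x right, y down, z forward; pixel columns grow to the right and rows downward; lengths in m; the calibration is good to about 2 mm. A picture is of the moment at which its call begins.
- job_done(): hands the job in, once; it reports no verdict.
The state is a dict: "clock": time; "joint_pos": joint angles; "joint_vel": joint speeds; "tau": joint torques, N m; "eef_pos": TCP position; "tool_rot": TCP orientation; "ft_force": force on the tool from outside, world axes, zero at the start; "ft_torque": the same for the moment, N m; "grip_width": finger opening in m.
Only numpy, scipy, OpenCV 4.12 (cv2) and the standard library are available. Lean on these libraries where they do the work, as an engineer would, in place of code of your own. Each camera call takes 0.05 s, during which the arm holds its last target.

## Working session

There is one attempt and no reset: what is moved stays moved. The work goes in short steps, Python scripts to look and compute and a tool call to move; the robot and the scene stay as the last step left them, time stands still between calls to the robot, and variables do not carry over. Pictures are saved under pics/ and viewed, and the job is handed in when it is done.

Besides the shell and the picture viewer there is one more tool, called after "Request:" by a JSON object that holds its "name" and its "arguments". move_arm: Moves the arm, as the interface text tells. Shifts and turns lie within -1 to 1; 1 stands for 500 mm of shift or 30 degrees of turn. Its arguments: {"type":"object","properties":{"moves":{"type":"array","items":{"type":"array","items":{"type":"array","items":{"type":"number"}}}}},"required":["moves"]}

```bash
ls; mkdir -p pics
cat > h.py <<'E'
from workcell import *
import numpy as np, cv2
def snap(n,f):
    c=camera(n); cv2.imwrite(f"pics/{f}.png",c["pixels"][:,:,::-1]); np.savez(f"{f}.npz",**c); return c
def load(f): return dict(np.load(f"{f}.npz"))
def pt(c,u,v,z=None):
    E=c["extrinsics"]; r=np.array([(u-c["cx"])/c["fx"],(v-c["cy"])/c["fy"],1.0])
    if z is None:
        return (E@np.r_[r*c["range_z"][int(round(v)),int(round(u))],1])[:3]
    d=E[:3,:3]@r; o=E[:3,3]; return o+d*(z-o[2])/d[2]
def cloud(c):
    h,w=c["range_z"].shape; u,v=np.meshgrid(np.arange(w),np.arange(h)); Z=c["range_z"]
    P=np.stack([(u-c["cx"])/c["fx"]*Z,(v-c["cy"])/c["fy"]*Z,Z],-1)
    E=c["extrinsics"]; return P@E[:3,:3].T+E[:3,3]
E
python3 - <<'E'
from h import *
for n in("scene","top","wrist"): 
    c=snap(n,n+"0"); print(n,c["extrinsics"].round(3).tolist(),c["fx"],(c["range_z"]>0).mean())
print(get_obs())
E
```

```text
pics
scene [[-0.086, 0.856, -0.51, 0.998], [0.996, 0.067, -0.055, 0.045], [-0.013, -0.513, -0.858, 1.14], [0.0, 0.0, 0.0, 1.0]] 378.4628487982995 0.9961140950520834
top [[0.029, -0.992, 0.127, 0.28], [-0.999, -0.032, -0.023, -0.003], [0.027, -0.126, -0.992, 1.643], [0.0, 0.0, 0.0, 1.0]] 425.4514831474301 0.9957631429036459
wrist [[0.311, 0.913, 0.263, 0.087], [0.951, -0.298, -0.088, 0.497], [-0.002, 0.277, -0.961, 0.373], [0.0, 0.0, 0.0, 1.0]] 311.1829733345803 0.996185302734375
{'clock': 0.15, 'joint_pos': array([ 1.25601017e+00,  2.41245560e-01,  4.07801107e-03,  1.33517266e+00,
       -1.25496441e-05,  1.57082550e+00]), 'joint_vel': array([ 3.87009016e-04, -2.36167841e-03,  4.39335005e-03, -2.13103188e-03,
        2.06033436e-05, -2.37498731e-04]), 'tau': array([-6.60120932e-04, -3.72634864e+01,  2.52638537e+01,  1.23346358e-02,
       -2.98404842e-06,  3.38351960e-06]), 'eef_pos': array([0.15467706, 0.47502171, 0.24163154]), 'tool_rot': array([ 1.56758401e-01,  9.87636678e-01, -7.63385105e-04, -1.14788863e-04]), 'ft_force': array([ 0.08690713, -0.43794584,  0.12880669]), 'ft_torque': array([ 0.01491962,  0.08382137, -0.02043296]), 'grip_width': 0.08555601996326759}
```

View pics/scene0.png

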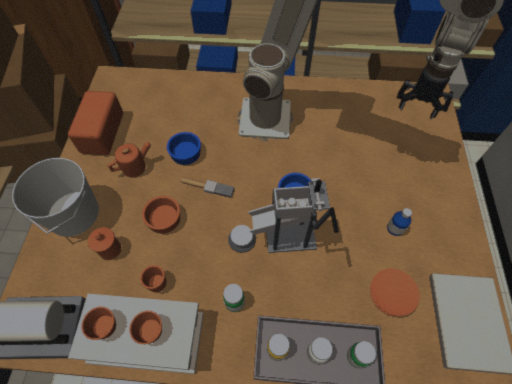

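View pics/top0.png

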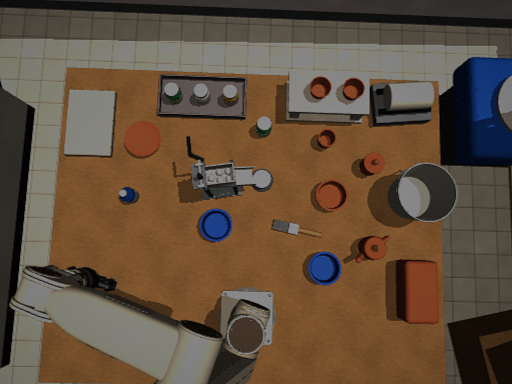

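View pics/wrist0.png

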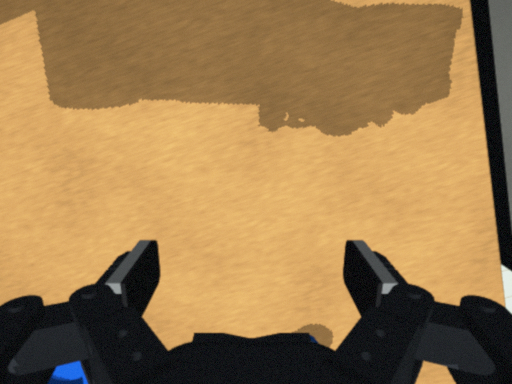

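Candidates for the bowl in the top view:
- Terracotta bowl at (331,196), with no handle or lid. It is wide and low.
- Blue look-alikes at (215,225) and (324,268).
- Cup at (326,139).
- Pots on the tray at (320,88) and (353,90).
- Flat terracotta disc at (142,139).

I choose (331,196) and will measure it now.

Run:
```python
from h import *
c=load("top0"); im=c["pixels"][:,:,::-1]
cr=im[130:240,170:370]; cv2.imwrite("pics/crop1.png",cv2.resize(np.ascontiguousarray(cr),None,fx=4,fy=4,interpolation=cv2.INTER_CUBIC))
s=load("scene0"); cr=s["pixels"][150:290,130:350,::-1]; cv2.imwrite("pics/crop2.png",cv2.resize(np.ascontiguousarray(cr),None,fx=3.6,fy=3.6,interpolation=cv2.INTER_CUBIC))
P=cloud(c)
def box(P,u0,u1,v0,v1): return P[v0:v1,u0:u1].reshape(-1,3)
b=box(P,308,354,175,217); r=b[(b[:,2]>.042)&(b[:,2]<.06)]
(cx,cy),R=cv2.minEnclosingCircle(r[:,:2].astype(np.float32)); print("bowl rim top",cx,cy,R,r[:,2].max(),len(r), "table z",np.median(box(P,300,310,230,240)[:,2]))
Q=cloud(s); b=box(Q,135,190,190,240); r=b[(b[:,2]>.042)&(b[:,2]<.06)]
print("bowl scene",cv2.minEnclosingCircle(r[:,:2].astype(np.float32)),len(r))
for PP,bx,n in((P,(245,280,160,200),"top"),(Q,(225,260,220,255),"scene")):
    b=box(PP,*bx); r=b[(b[:,2]>.033)&(b[:,2]<.05)]
    print("stand",n,cv2.minEnclosingCircle(r[:,:2].astype(np.float32)),np.median(r,0),len(r))
for n,PP,bx in (("top",P,(170,260,130,210)),("scene",Q,(245,345,170,260))):
    b=box(PP,*bx)
    for lo,hi in((.255,.275),(.295,.33)):
        r=b[(b[:,2]>lo)&(b[:,2]<hi)]
        print(n,lo,len(r),r.min(0).round(3),r.max(0).round(3), cv2.minAreaRect(r[:,:2].astype(np.float32)*1000))
```

```text
bowl rim top 0.46298637986183167 -0.3085135817527771 0.061970461159944534 0.05963077938213024 243 table z 0.0045490839166947294
bowl scene ((0.4613982141017914, -0.309120774269104), 0.06339432299137115) 341
stand top ((0.5183587074279785, -0.040097352117300034), 0.034878045320510864) [ 0.5191503  -0.04062512  0.04104951] 251
stand scene ((0.517464280128479, -0.042199987918138504), 0.03576505556702614) [ 0.51957187 -0.04185331  0.04028984] 352
top 0.255 371 [0.442 0.053 0.256] [0.554 0.198 0.275] ((506.7561340332031, 126.25772857666016), (111.04925537109375, 138.9462432861328), 9.008132934570312)
top 0.295 111 [0.473 0.155 0.295] [0.608 0.21  0.328] ((538.5643310546875, 187.25906372070312), (141.75662231445312, 21.318199157714844), 20.020103454589844)
scene 0.255 569 [0.443 0.051 0.255] [0.556 0.196 0.275] ((508.6352844238281, 125.1888427734375), (111.23688507080078, 138.8754425048828), 9.2897367477417)
scene 0.295 194 [0.471 0.154 0.295] [0.609 0.21  0.324] ((538.7213134765625, 186.27206420898438), (143.72560119628906, 22.12082290649414), 19.737810134887695)
```

View pics/crop1.png

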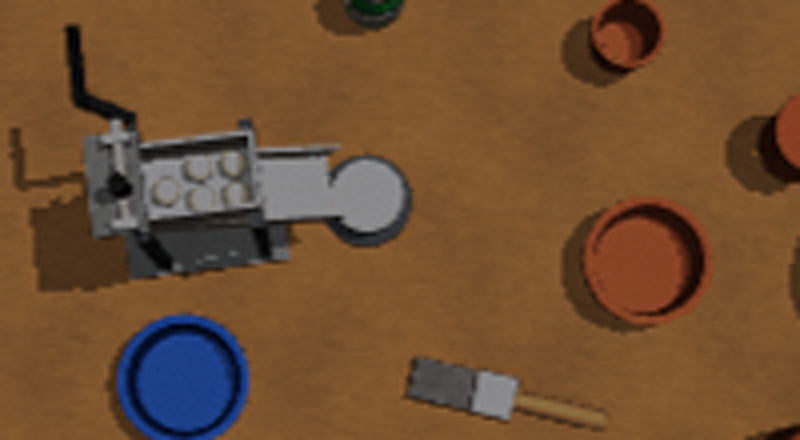

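View pics/crop2.png

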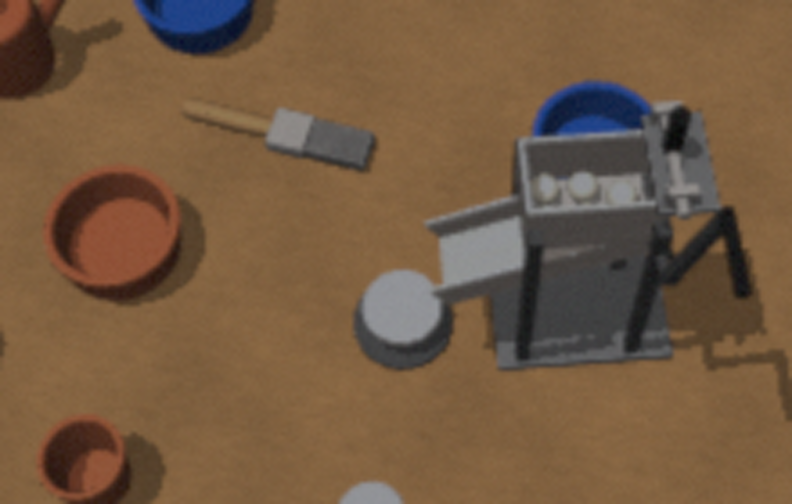

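Request:
{"name": "move_arm", "arguments": {"moves": [[[0.03, -0.077, 0, 0, 0, -0.225, 0], [0.03, -0.077, 0, 0, 0, -0.225, 0], [0.03, -0.077, 0, 0, 0, -0.225, 0], [0.03, -0.077, 0, 0, 0, -0.225, 0], [0.03, -0.077, 0, 0, 0, -0.225, 0], [0.03, -0.077, 0, 0, 0, -0.225, 0], [0.03, -0.077, 0, 0, 0, -0.225, 0], [0.03, -0.077, 0, 0, 0, -0.225, 0]]]}}

```text
clock: 0.82
eef_pos: [0.271, 0.1664, 0.2368]
tool_rot: [0.599, 0.801, -0.002, -0.001]
ft_force: [1.4, 0.7, 0.4]
grip_width: 0.0428
```

Request:
{"name": "move_arm", "arguments": {"moves": [[[0.028, -0.077, 0, 0, 0, -0.23, 0], [0.028, -0.077, 0, 0, 0, -0.23, 0], [0.028, -0.077, 0, 0, 0, -0.23, 0], [0.028, -0.077, 0, 0, 0, -0.23, 0], [0.028, -0.077, 0, 0, 0, -0.23, 0], [0.028, -0.077, 0, 0, 0, -0.23, 0], [0.028, -0.077, 0, 0, 0, -0.23, 0], [0.028, -0.077, 0, 0, 0, -0.23, 0]]]}}

```text
clock: 1.48
eef_pos: [0.3791, -0.1493, 0.2373]
tool_rot: [0.91, 0.415, 0.001, 0.0]
ft_force: [0.3, 0.5, -0.3]
grip_width: 0.0423
```

```bash
python3 -c "
from h import *
from scipy.spatial.transform import Rotation as R
o=get_obs(); print(o['joint_pos'].round(2),o['eef_pos'].round(4),R.from_quat(o['tool_rot']).as_matrix().round(3))"
```

```text
[-0.38  0.06 -0.23  1.29  0.    1.91] [ 0.3791 -0.1493  0.2373] [[ 0.656  0.755  0.002]
 [ 0.755 -0.656  0.001]
 [ 0.002  0.001 -1.   ]]
```

Request:
{"name": "move_arm", "arguments": {"moves": [[[0.028, -0.07, -0.02, 0, 0, -0.22, 0], [0.028, -0.07, -0.02, 0, 0, -0.22, 0], [0.028, -0.07, -0.02, 0, 0, -0.22, 0], [0.028, -0.07, -0.02, 0, 0, -0.22, 0], [0.028, -0.07, -0.02, 0, 0, -0.22, 0], [0.03, -0.07, -0.02, 0, 0, -0.22, 0], [0, 0, -0.02, 0.13, 0.02, 0, 0], [0, 0, 0, 0.13, 0.02, 0, 0]]]}}

```text
clock: 2.15
eef_pos: [0.4666, -0.3775, 0.1615]
tool_rot: [0.996, 0.057, -0.004, -0.068]
ft_force: [0.0, -0.4, 0.2]
grip_width: 0.0427
```

```bash
cat >> h.py <<'E'
from scipy.spatial.transform import Rotation as Ro
def st():
    o=get_obs(); M=Ro.from_quat(o['tool_rot']).as_matrix()
    print("t",round(o["clock"],2),"q",o['joint_pos'].round(2),"p",(o['eef_pos']*1000).round(1),"yaw",np.degrees(np.arctan2(M[1,1],M[0,1])).round(1),"y",M[:,1].round(3),"z",M[:,2].round(3),"w",(o["grip_width"]*1000).round(1),"F",o["ft_force"].round(1))
    return o
E
python3 - <<'E'
from h import *
st(); c=snap("wrist","w1"); P=cloud(c)
r=P[(P[...,2]>.044)&(P[...,2]<.054)&(abs(P[...,0]-.462)<.08)&(abs(P[...,1]+.309)<.08)]
print(len(r),cv2.minEnclosingCircle(r[:,:2].astype(np.float32)))
E
```

```text
Traceback (most recent call last):
  File "h.py", line 18, in st
    print("t",round(o["clock"],2),"q",o['joint_pos'].round(2),"p",(o['eef_pos']*1000).round(1),"yaw",np.degrees(np.arctan2(M[1,1],M[0,1])).round(1),"y",M[:,1].round(3),"z",M[:,2].round(3),"w",(o["grip_width"]*1000).round(1),"F",o["ft_force"].round(1))
                                                                                                                                                                                                ^^^^^^^^^^^^^^^^^^^^^^^^^^^^
AttributeError: 'float' object has no attribute 'round'
```

```bash
sed -i 's/(o\["grip_width"\]\*1000).round(1)/round(o["grip_width"]*1000,1)/' h.py
python3 - <<'E'
from h import *
st(); c=snap("wrist","w1"); P=cloud(c)
r=P[(P[...,2]>.044)&(P[...,2]<.054)&(abs(P[...,0]-.462)<.08)&(abs(P[...,1]+.309)<.08)]
print(len(r),cv2.minEnclosingCircle(r[:,:2].astype(np.float32)))
E
```

```text
t 2.15 q [-0.72  0.56  0.27  1.38  0.09  2.3 ] p [ 466.6 -377.5  161.5] yaw -83.4 y [ 0.113 -0.984 -0.136] z [-0.017  0.135 -0.991] w 42.7 F [ 0.  -0.4  0.2]
4605 ((0.4634239077568054, -0.3095287084579468), 0.061854977160692215)
```

View pics/w1.png

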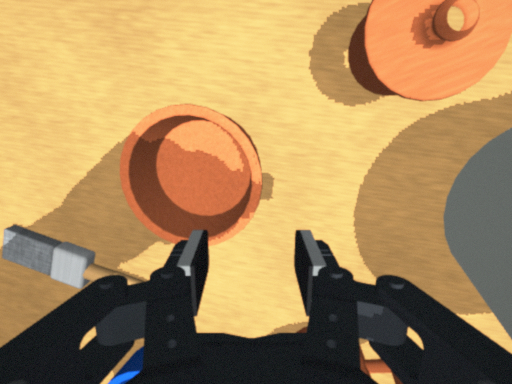

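Run:
```python
from h import *
c=load("w1");P=cloud(c).reshape(-1,3)
m=(P[:,0]>.46)&(P[:,0]<.66)&(P[:,1]<-.35)&(P[:,1]>-.52)&(P[:,2]<.13)
for lo,hi in((.03,.06),(.06,.085),(.085,.13)):
    r=P[m&(P[:,2]>lo)&(P[:,2]<hi)]
    print(lo,len(r),r.min(0).round(3),r.max(0).round(3))
c=load("top0");P=cloud(c);
for n,(u0,u1,v0,v1),lo in(("pot",(358,390,145,178),.05),("bucket",(385,460,160,225),.03),("teapot",(352,392,228,265),.04),("jar/bottle",(254,275,112,140),.06),("cup",(315,338,126,150),.05)):
    b=P[v0:v1,u0:u1].reshape(-1,3); b=b[b[:,2]>lo]; print(n,b.min(0).round(3),b.max(0).round(3))
```

```text
0.03 1311 [ 0.46  -0.462  0.03 ] [ 0.601 -0.35   0.06 ]
0.06 1113 [ 0.546 -0.5    0.06 ] [ 0.602 -0.42   0.085]
0.085 11131 [ 0.546 -0.499  0.085] [ 0.601 -0.421  0.114]
pot [ 0.28  -0.5    0.051] [ 0.622 -0.003  1.643]
bucket [ 0.28  -0.723  0.03 ] [ 0.587 -0.003  1.643]
teapot [ 0.217 -0.518  0.04 ] [ 0.314 -0.003  1.643]
jar/bottle [ 0.28  -0.069  0.062] [ 0.743 -0.003  1.643]
cup [ 0.28  -0.318  0.05 ] [ 0.715 -0.003  1.643]
```

Run:
```python
from h import *
for f in("top0","scene0","w1"):
    P=cloud(load(f)).reshape(-1,3); m=(P[:,2]>.06)&(P[:,2]<.4)&(P[:,1]<-.44)&(P[:,1]>-.75)&(P[:,0]>.3)&(P[:,0]<.5)
    r=P[m]; 
    if len(r): i=r[:,1].argmax(); print(f,len(r),r[i].round(3),r.max(0).round(3))
```

```text
top0 1082 [ 0.304 -0.441  0.096] [ 0.5   -0.441  0.187]
scene0 2525 [ 0.302 -0.441  0.098] [ 0.5   -0.441  0.185]
w1 5878 [ 0.485 -0.44   0.211] [ 0.5   -0.44   0.232]
```

Run:
```python
from h import *
for f in("top0","scene0"):
    P=cloud(load(f)).reshape(-1,3); m=(P[:,2]>.15)&(P[:,2]<.25)&(P[:,1]<-.4)&(P[:,1]>-.75)&(P[:,0]>.35)&(P[:,0]<.6)
    r=P[m]; i=r[:,1].argmax(); print(f,len(r),r[i].round(3),r.min(0).round(3),r.max(0).round(3))
```

```text
top0 632 [ 0.474 -0.511  0.167] [ 0.367 -0.723  0.15 ] [ 0.573 -0.511  0.187]
scene0 1229 [ 0.47  -0.511  0.168] [ 0.366 -0.725  0.15 ] [ 0.573 -0.511  0.185]
```

Request:
{"name": "move_arm", "arguments": {"moves": [[[0.006, 0.016, -0.03, 0, 0, 0.08, 0], [0.003, 0.009, -0.04, 0, 0, 0, 0], [0, 0, -0.05, 0, 0, 0, 0], [0, 0, -0.05, 0, 0, 0, 0], [0, 0, -0.05, 0, 0, 0, 0], [0, 0, -0.02, 0, 0, 0, 0]]]}}

```text
clock: 2.7
eef_pos: [0.4722, -0.3705, 0.0369]
tool_rot: [0.995, 0.076, -0.005, -0.064]
ft_force: [-0.1, 0.8, -0.6]
grip_width: 0.0428
```

Run:
```python
from h import *
st(); snap("wrist","w2")
```

```text
t 2.7 q [-0.71  0.66  0.1   1.11  0.08  2.28] p [ 472.2 -370.5   36.9] yaw -81.2 y [ 0.151 -0.98  -0.129] z [-0.019  0.127 -0.992] w 42.8 F [-0.1  0.8 -0.6]
```

View pics/w2.png

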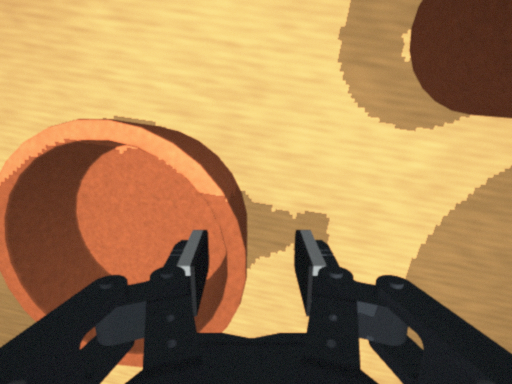

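The inner finger (190,270) is in the bowl, the outer finger (308,270) is outside, and the wall lies between them. I need about 6 mm more in +y and 6 mm down before closing.

Request:
{"name": "move_arm", "arguments": {"moves": [[[0, 0.013, -0.012, 0, 0, 0, 0], [0, 0, 0, 0, 0, 0, 0.3], [0, 0, 0, 0, 0, 0, 0.6], [0, 0, 0, 0, 0, 0, 1], [0, 0, 0, 0, 0, 0, 1], [0, 0, 0, 0, 0, 0, 1]]]}}

```text
clock: 3.25
eef_pos: [0.4735, -0.3644, 0.0344]
tool_rot: [0.995, 0.077, -0.004, -0.063]
ft_force: [0.9, -0.2, -2.8]
grip_width: 0.008
```

Run:
```python
from h import *
st()
```

```text
t 3.25 q [-0.7   0.66  0.08  1.09  0.08  2.29] p [ 473.5 -364.4   34.4] yaw -81.2 y [ 0.152 -0.98  -0.125] z [-0.017  0.124 -0.992] w 8.0 F [ 0.9 -0.2 -2.8]
```

Request:
{"name": "move_arm", "arguments": {"moves": [[[0, 0, 0.03, 0, 0, 0, 1], [0, 0, 0.035, 0, 0, 0, 1], [0, 0, 0.035, 0, 0, 0, 1], [0, 0, 0, 0, 0, 0, 1]]]}}

```text
clock: 3.58
eef_pos: [0.4728, -0.3654, 0.0859]
tool_rot: [0.995, 0.076, -0.004, -0.062]
ft_force: [1.4, -0.5, -2.0]
grip_width: 0.0083
```

```bash
cat >> h.py <<'E'
def tilt(c,cx,cy,z0,z1):
    P=cloud(c);px=c["pixels"].astype(int)
    col=(px[...,0]>px[...,2]*1.5)&(px[...,0]>60)
    m=col&(np.hypot(P[...,0]-cx,P[...,1]-cy)<.085)&(P[...,2]>z0)&(P[...,2]<z1)
    r=P[m]; rr=r
    print("rim n",len(r),"circ",cv2.minEnclosingCircle(r[:,:2].astype(np.float32)),"min",r.min(0).round(3),"max",r.max(0).round(3))
    d=np.hypot(r[:,0]-cx,r[:,1]-cy)
    return r
E
python3 - <<'E'
from h import *
st(); 
s=snap("scene","s2"); cr=s["pixels"][140:290,100:320,::-1]; cv2.imwrite("pics/s2c.png",cv2.resize(np.ascontiguousarray(cr),None,fx=3.6,fy=3.6,interpolation=cv2.INTER_CUBIC))
tilt(s,.463,-.309,.07,.12); 
w=snap("wrist","w3");tilt(w,.463,-.309,.07,.12)
E
```

```text
t 3.58 q [-0.7   0.61  0.14  1.2   0.08  2.29] p [ 472.8 -365.4   85.9] yaw -81.2 y [ 0.151 -0.981 -0.124] z [-0.018  0.123 -0.992] w 8.3 F [ 1.4 -0.5 -2. ]
rim n 429 circ ((0.46222540736198425, -0.3193560242652893), 0.06761085987091064) min [ 0.397 -0.383  0.07 ] max [ 0.521 -0.252  0.114]
rim n 21478 circ ((0.4638286232948303, -0.32191887497901917), 0.07229418307542801) min [ 0.408 -0.392  0.07 ] max [ 0.521 -0.251  0.12 ]
```

View pics/s2c.png

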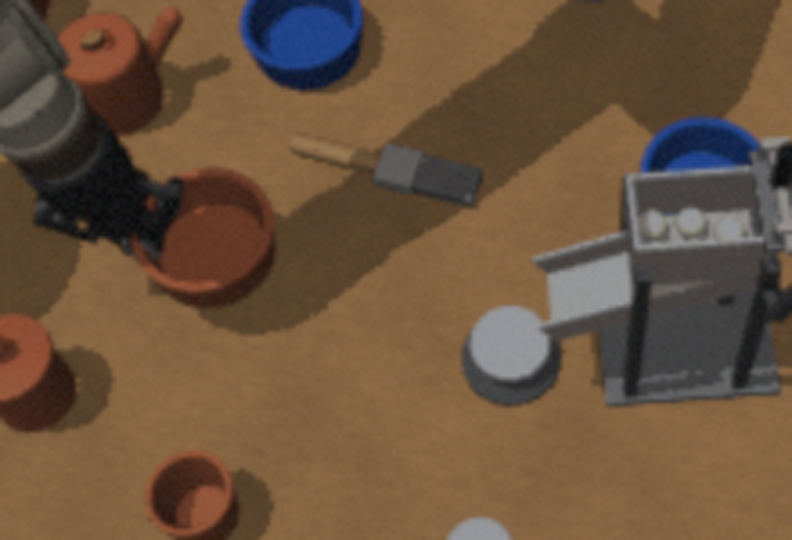

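View pics/w3.png

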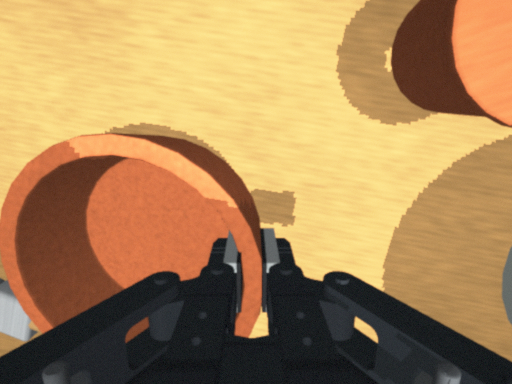

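```bash
cat >> h.py <<'E'
def floorfit(c,cx,cy,z,R=.035):
    P=cloud(c);px=c["pixels"].astype(int)
    col=(px[...,0]>px[...,2]*1.5)&(px[...,0]>50)
    m=col&(np.hypot(P[...,0]-cx,P[...,1]-cy)<R)&(abs(P[...,2]-z)<.012)
    r=P[m]; A=np.c_[r[:,:2]-[cx,cy],np.ones(len(r))]
    k=np.linalg.lstsq(A,r[:,2],rcond=None)[0]; print("floor n",len(r),"slope deg xy",np.degrees(np.arctan(k[:2])).round(2),"z",k[2].round(4),"res",np.std(r[:,2]-A@k).round(4))
E
python3 - <<'E'
from h import *
for f in("s2","w3"): floorfit(load(f),.463,-.309,.060)
floorfit(load("w1"),.463,-.309,.008);floorfit(load("scene0"),.463,-.309,.008)
P=cloud(load("w3"))
E
```

```text
floor n 275 slope deg xy [ 0.9 -0.5] z 0.0616 res 0.0023
floor n 10028 slope deg xy [ 0.55 -0.77] z 0.0592 res 0.0006
floor n 3918 slope deg xy [ 0.06 -0.05] z 0.0077 res 0.0007
floor n 291 slope deg xy [0.07 0.51] z 0.0086 res 0.0021
```

Request:
{"name": "move_arm", "arguments": {"moves": [[[0.01, 0.04, 0, 0, 0, 0, 1], [0.014, 0.06, 0, 0, 0, 0, 1], [0.014, 0.06, 0, 0, 0, 0, 1], [0.014, 0.06, 0, 0, 0, 0, 1], [0.014, 0.06, -0.004, 0, 0, 0, 1], [0.01, 0.03, -0.006, 0, 0, 0, 1], [0, 0, 0, 0, 0, 0, 1]]]}}

```text
clock: 4.27
eef_pos: [0.5042, -0.2044, 0.0677]
tool_rot: [0.995, 0.072, -0.011, -0.065]
ft_force: [0.0, 0.5, -2.9]
grip_width: 0.0083
```

```bash
cat >> h.py <<'E'
def ring(c,cx,cy,z0,z1,R=.08):
    P=cloud(c);px=c["pixels"].astype(int)
    col=(px[...,0]>px[...,2]*1.5)&(px[...,0]>50)
    m=col&(np.hypot(P[...,0]-cx,P[...,1]-cy)<R)&(P[...,2]>z0)&(P[...,2]<z1)
    r=P[m]; A=np.c_[2*r[:,:2],np.ones(len(r))]; k=np.linalg.lstsq(A,(r[:,:2]**2).sum(1),rcond=None)[0]
    print("ring n",len(r),"fit c",k[:2].round(4),"r",np.sqrt(k[2]+k[0]**2+k[1]**2).round(4),"enc",cv2.minEnclosingCircle(r[:,:2].astype(np.float32)),"z med",np.median(r[:,2]).round(4))
E
python3 - <<'E'
from h import *
o=st(); p=o["eef_pos"]; w=snap("wrist","w4"); t=snap("top","t4");s=snap("scene","s4")
for c in(w,t,s):
    ring(c,p[0]-.01,p[1]+.056,.088,.103)
    floorfit(c,p[0]-.01,p[1]+.056,.056)
    P=cloud(c); px=c["pixels"].astype(int); g=(abs(px[...,0]-px[...,2])<30)&(np.hypot(P[...,0]-.518,P[...,1]+.041)<.05)&(abs(P[...,2]-.04)<.006)
    r=P[g]; print("stand",len(r),cv2.minEnclosingCircle(r[:,:2].astype(np.float32)) if len(r) else 0)
E
```

```text
t 4.27 q [-0.44  0.52 -0.06  1.07  0.1   2.55] p [ 504.2 -204.4   67.7] yaw -81.7 y [ 0.142 -0.981 -0.132] z [-0.032  0.128 -0.991] w 8.3 F [ 0.   0.5 -2.9]
ring n 139 fit c [ 0.5084 -0.2048] r 0.0141 enc ((0.5109542012214661, -0.20414678752422333), 0.021942617371678352) z med 0.0939
floor n 479 slope deg xy [ 0.11 -0.09] z 0.0442 res 0.0002
stand 2594 ((0.5187157392501831, -0.04773698374629021), 0.03355274721980095)
ring n 39 fit c [ 0.4905 -0.1518] r 0.0575 enc ((0.4910634458065033, -0.15088017284870148), 0.06072352081537247) z med 0.0896
floor n 113 slope deg xy [ 0.25 -0.66] z 0.0472 res 0.0022
stand 228 ((0.5185102224349976, -0.040179431438446045), 0.03489192947745323)
ring n 32 fit c [ 0.4918 -0.1546] r 0.0568 enc ((0.4911276698112488, -0.15495863556861877), 0.06025531515479088) z med 0.0889
floor n 171 slope deg xy [ 0.44 -0.35] z 0.0457 res 0.0014
stand 357 ((0.517368733882904, -0.04143060743808746), 0.03598594292998314)
```

View pics/w4.png

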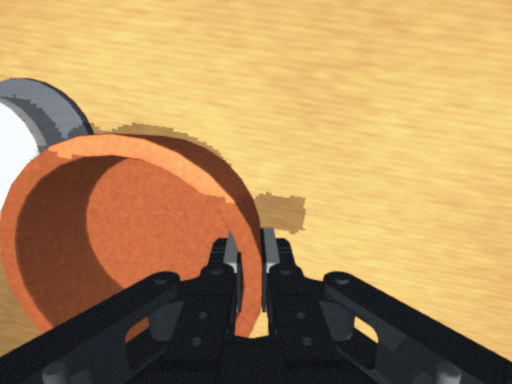

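Request:
{"name": "move_arm", "arguments": {"moves": [[[0, 0, 0.028, 0.01, 0, 0.02, 1], [0, 0, 0, 0, 0, 0, 1], [0, 0, 0, 0, 0, 0, 1]]]}}

```text
clock: 4.67
eef_pos: [0.5031, -0.2118, 0.0813]
tool_rot: [0.995, 0.073, -0.012, -0.066]
ft_force: [-0.2, 0.1, -3.4]
grip_width: 0.0089
```

Run:
```python
from h import *
o=st(); p=o["eef_pos"]; w=snap("wrist","w5"); t=snap("top","t5");s=snap("scene","s5")
for c in(w,t,s):
    ring(c,p[0]-.01,p[1]+.056,.09,.108)
    floorfit(c,p[0]-.01,p[1]+.056,.056)
```

```text
t 4.67 q [-0.45  0.51 -0.04  1.11  0.1   2.54] p [ 503.1 -211.8   81.3] yaw -81.6 y [ 0.145 -0.98  -0.133] z [-0.033  0.13  -0.991] w 8.9 F [-0.2  0.1 -3.4]
ring n 13776 fit c [ 0.4927 -0.1606] r 0.056 enc ((0.49404898285865784, -0.16486099362373352), 0.06852076202630997) z med 0.0983
floor n 9946 slope deg xy [-0.21 -0.4 ] z 0.0568 res 0.0006
ring n 168 fit c [ 0.4911 -0.1585] r 0.0572 enc ((0.49125590920448303, -0.15860366821289062), 0.061659492552280426) z med 0.1002
floor n 240 slope deg xy [-0.34  1.34] z 0.0581 res 0.0036
ring n 312 fit c [ 0.4919 -0.1595] r 0.0569 enc ((0.4923154413700104, -0.16455961763858795), 0.06659574806690216) z med 0.0986
floor n 329 slope deg xy [ 0.68 -0.74] z 0.0579 res 0.0021
```

Request:
{"name": "move_arm", "arguments": {"moves": [[[0.008, 0.035, 0.002, 0, 0, 0, 1], [0.008, 0.035, 0.002, 0, 0, 0, 1], [0.008, 0.035, 0.002, 0, 0, 0, 1], [0.008, 0.035, 0.002, 0, 0, 0, 1]]]}}

```text
clock: 5.15
eef_pos: [0.5178, -0.1448, 0.0834]
tool_rot: [0.995, 0.068, -0.012, -0.066]
ft_force: [0.6, 0.4, -3.2]
grip_width: 0.0082
```

Request:
{"name": "move_arm", "arguments": {"moves": [[[0.006, 0.03, -0.002, 0, 0, 0, 1], [0.006, 0.03, -0.001, 0, 0, 0, 1], [0.006, 0.025, 0, 0, 0, 0, 1], [0.004, 0.012, 0, 0, 0, 0, 1], [0, 0, 0, 0, 0, 0, 1], [0, 0, 0, 0, 0, 0, 1]]]}}

```text
clock: 5.65
eef_pos: [0.5286, -0.0921, 0.0801]
tool_rot: [0.995, 0.069, -0.013, -0.066]
ft_force: [-0.9, -0.3, -2.3]
grip_width: 0.0083
```

Run:
```python
from h import *
o=st(); p=o["eef_pos"]; w=snap("wrist","w6"); t=snap("top","t6");s=snap("scene","s6")
for c in(w,t,s):
    ring(c,p[0]-.011,p[1]+.053,.09,.108)
    floorfit(c,p[0]-.011,p[1]+.053,.056)
cr=s["pixels"][130:270,180:360,::-1]; cv2.imwrite("pics/s6c.png",cv2.resize(np.ascontiguousarray(cr),None,fx=4,fy=4,interpolation=cv2.INTER_CUBIC))
```

```text
t 5.65 q [-0.24  0.48 -0.09  1.06  0.12  2.76] p [528.6 -92.1  80.1] yaw -82.2 y [ 0.135 -0.982 -0.133] z [-0.036  0.129 -0.991] w 8.3 F [-0.9 -0.3 -2.3]
ring n 11405 fit c [ 0.5195 -0.0413] r 0.0553 enc ((0.5202393531799316, -0.04907335340976715), 0.06966164708137512) z med 0.0969
floor n 9493 slope deg xy [-0.48 -0.45] z 0.0556 res 0.0006
ring n 107 fit c [ 0.517  -0.0381] r 0.0571 enc ((0.5166938900947571, -0.036572691053152084), 0.0617850199341774) z med 0.0974
floor n 211 slope deg xy [-0.59 -0.03] z 0.0568 res 0.0035
ring n 217 fit c [ 0.5175 -0.0403] r 0.0569 enc ((0.5175437331199646, -0.04044359549880028), 0.06244449317455292) z med 0.098
floor n 338 slope deg xy [-0.93 -0.89] z 0.0562 res 0.0021
```

View pics/s6c.png

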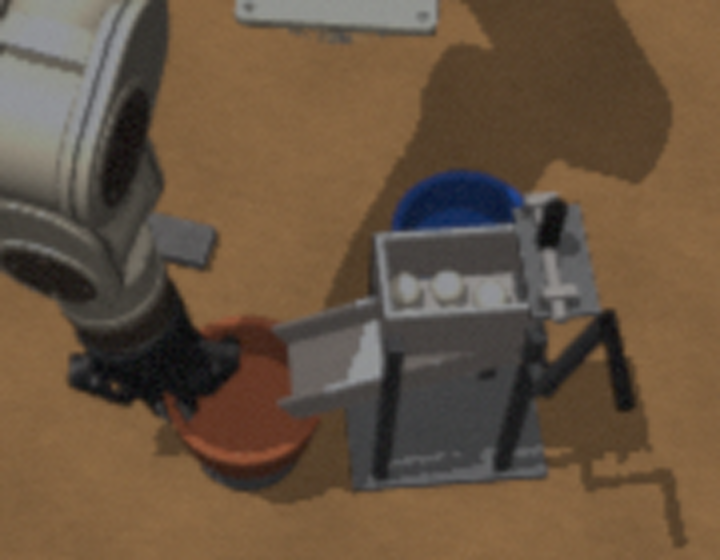

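View pics/w6.png

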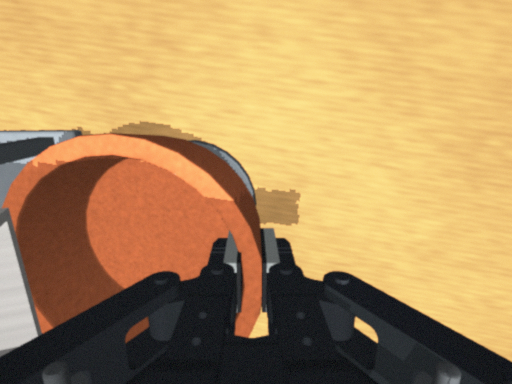

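Request:
{"name": "move_arm", "arguments": {"moves": [[[0.002, -0.003, -0.006, 0, 0, 0, 1], [0, 0, -0.006, 0, 0, 0, 1], [0, 0, -0.004, 0, 0, 0, 1], [0, 0, 0, 0, 0, 0, 1]]]}}

```text
clock: 6.13
eef_pos: [0.5299, -0.0965, 0.072]
tool_rot: [0.996, 0.067, -0.012, -0.066]
ft_force: [-0.2, 1.8, -0.5]
grip_width: 0.0085
```

Run:
```python
from h import *
o=st(); p=o["eef_pos"]; w=snap("wrist","w7"); t=snap("top","t7");s=snap("scene","s7")
for c in(w,t,s):
    ring(c,p[0]-.011,p[1]+.053,.08,.108)
    floorfit(c,p[0]-.011,p[1]+.053,.048)
```

```text
t 6.13 q [-0.24  0.49 -0.1   1.04  0.12  2.76] p [529.9 -96.5  72. ] yaw -82.4 y [ 0.131 -0.982 -0.133] z [-0.033  0.13  -0.991] w 8.5 F [-0.2  1.8 -0.5]
ring n 14343 fit c [ 0.5203 -0.0454] r 0.0559 enc ((0.5197017192840576, -0.05240875855088234), 0.07126668095588684) z med 0.0892
floor n 9469 slope deg xy [-0.25 -0.1 ] z 0.0478 res 0.0006
ring n 100 fit c [ 0.5184 -0.0429] r 0.0571 enc ((0.5186122059822083, -0.04371193051338196), 0.06179944425821304) z med 0.0904
floor n 223 slope deg xy [ 0.06 -0.91] z 0.0483 res 0.0039
ring n 263 fit c [ 0.5193 -0.045 ] r 0.0568 enc ((0.520581841468811, -0.05183212831616402), 0.0671677216887474) z med 0.0898
floor n 336 slope deg xy [-0.43 -0.06] z 0.0487 res 0.0022
```

Request:
{"name": "move_arm", "arguments": {"moves": [[[0, 0, 0.006, 0, 0, 0, 1], [0, 0.006, 0, 0, 0, 0, 1], [0, 0, 0, 0, 0, 0, 1], [0, 0, 0, 0, 0, 0, 1]]]}}

```text
clock: 6.62
eef_pos: [0.5298, -0.0936, 0.0752]
tool_rot: [0.996, 0.067, -0.013, -0.065]
ft_force: [0.6, 0.0, -2.7]
grip_width: 0.0084
```

Run:
```python
from h import *
o=st(); p=o["eef_pos"]; w=snap("wrist","w8"); t=snap("top","t8");s=snap("scene","s8")
for c in(w,t,s):
    ring(c,p[0]-.011,p[1]+.053,.085,.108)
    floorfit(c,p[0]-.011,p[1]+.053,.048)
```

```text
t 6.62 q [-0.24  0.49 -0.1   1.05  0.12  2.77] p [529.8 -93.6  75.2] yaw -82.4 y [ 0.131 -0.983 -0.13 ] z [-0.034  0.127 -0.991] w 8.4 F [ 0.6  0.  -2.7]
ring n 13093 fit c [ 0.5202 -0.0424] r 0.056 enc ((0.5188033580780029, -0.0503128282725811), 0.07070775330066681) z med 0.092
floor n 9443 slope deg xy [-0.36 -0.58] z 0.0506 res 0.0006
ring n 95 fit c [ 0.5181 -0.0389] r 0.0569 enc ((0.5181615352630615, -0.03859543427824974), 0.06081438437104225) z med 0.0935
floor n 215 slope deg xy [-0.43  0.23] z 0.0512 res 0.0036
ring n 238 fit c [ 0.519  -0.0418] r 0.0567 enc ((0.521355152130127, -0.04836597666144371), 0.06729280203580856) z med 0.0924
floor n 342 slope deg xy [-0.57 -0.75] z 0.0512 res 0.0022
```

Request:
{"name": "move_arm", "arguments": {"moves": [[[0, 0.001, -0.003, 0, 0, 0, 1], [0, 0, -0.004, 0, 0, 0, 1], [0, 0, 0, 0, 0, 0, 0.4], [0, 0, 0, 0, 0, 0, 0.2], [0, 0, 0, 0, 0, 0, 0], [0, 0, 0, 0, 0, 0, 0]]]}}

```text
clock: 7.27
eef_pos: [0.5309, -0.0932, 0.0727]
tool_rot: [0.996, 0.067, -0.011, -0.065]
ft_force: [0.3, 0.3, -0.0]
grip_width: 0.0431
```

Run:
```python
from h import *
o=st(); p=o["eef_pos"]; w=snap("wrist","w9"); t=snap("top","t9");s=snap("scene","s9")
for c in(w,t,s):
    ring(c,.518,-.041,.08,.1)
    floorfit(c,.518,-.041,.048)
```

```text
t 7.27 q [-0.24  0.49 -0.1   1.04  0.12  2.77] p [530.9 -93.2  72.7] yaw -82.4 y [ 0.131 -0.983 -0.131] z [-0.031  0.128 -0.991] w 43.1 F [ 0.3  0.3 -0. ]
ring n 14598 fit c [ 0.5205 -0.0422] r 0.0557 enc ((0.5187439322471619, -0.0499337799847126), 0.07093960046768188) z med 0.0892
floor n 7924 slope deg xy [0.06 0.04] z 0.0476 res 0.0006
ring n 101 fit c [ 0.5185 -0.0383] r 0.0566 enc ((0.5185121297836304, -0.03983529284596443), 0.06119577959179878) z med 0.0903
floor n 202 slope deg xy [-0.24 -0.35] z 0.0492 res 0.0037
ring n 259 fit c [ 0.5191 -0.0416] r 0.0565 enc ((0.5217357277870178, -0.04934798181056976), 0.06751944124698639) z med 0.0893
floor n 299 slope deg xy [-0.61  0.49] z 0.0482 res 0.0021
```

View pics/w9.png

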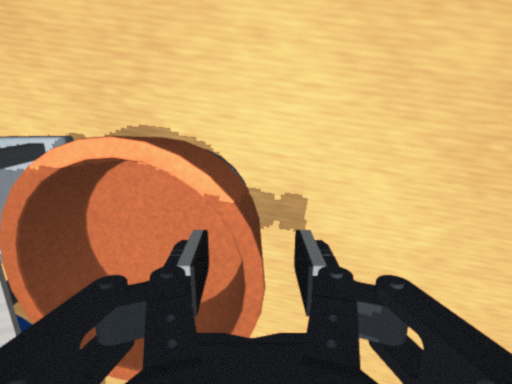

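The bowl is released and level. It sits within about 2 mm of the stand's centre. Next I raise clear and un-tilt.

Request:
{"name": "move_arm", "arguments": {"moves": [[[0, 0, 0.03, 0, 0, 0, 0], [0, 0, 0.05, 0, 0, 0, 0], [0, -0.01, 0.07, 0, 0, 0, 0], [0, -0.02, 0.08, -0.06, -0.01, 0, 0], [0, -0.02, 0.08, -0.06, -0.01, 0, 0], [0, 0, 0.08, -0.06, -0.01, 0, 0], [0, 0, 0.08, -0.06, -0.01, 0.1, 0], [0, 0, 0.08, 0, 0, 0.2, 0]]]}}

```text
clock: 8.08
eef_pos: [0.5202, -0.1175, 0.3471]
tool_rot: [0.989, 0.144, -0.018, -0.001]
ft_force: [1.2, -0.2, -0.3]
grip_width: 0.0426
```

```bash
python3 -c "
from h import *
st()"
```

```text
t 8.08 q [-0.22  0.32  0.39  1.67 -0.01  2.64] p [ 520.2 -117.5  347.1] yaw -73.4 y [ 0.286 -0.958 -0.007] z [-0.036 -0.003 -0.999] w 42.6 F [ 1.2 -0.2 -0.3]
```

Request:
{"name": "move_arm", "arguments": {"moves": [[[0, 0.02, 0.06, 0, -0.035, 0.235, 0], [0, 0.02, 0.06, 0, -0.035, 0.235, 0], [0, 0.02, 0.03, 0, 0, 0.235, 0], [0, 0.02, 0, 0, 0, 0.235, 0], [0, 0.02, 0, 0, 0, 0.235, 0], [0, 0.02, 0, 0, 0, 0.235, 0], [0, 0.02, 0, 0, 0, 0.235, 0], [0, 0.02, 0, 0, 0, 0.235, 0]]]}}

```text
clock: 8.75
eef_pos: [0.5211, -0.0353, 0.4421]
tool_rot: [0.8, 0.6, 0.016, 0.007]
ft_force: [0.4, 0.0, 0.9]
grip_width: 0.0428
```

Request:
{"name": "move_arm", "arguments": {"moves": [[[0, 0.02, 0, 0, 0, 0.235, 0], [0, 0.02, 0, 0, 0, 0.235, 0], [0, 0.02, 0, 0, 0, 0.235, 0], [0, 0.02, 0, 0, 0, 0.235, 0], [0, 0.02, 0, 0, 0, 0.235, 0], [0, 0.02, 0, 0, 0, 0.235, 0], [0, 0.02, 0, 0, 0, 0.235, 0], [0, 0.02, 0, 0, 0, 0.235, 0]]]}}

```text
clock: 9.42
eef_pos: [0.5199, 0.0491, 0.4435]
tool_rot: [0.414, 0.91, 0.019, -0.001]
ft_force: [0.4, -0.5, -0.8]
grip_width: 0.0426
```

```bash
python3 -c "
from h import *
st()"
```

```text
t 9.42 q [0.08 0.3  0.6  1.86 0.03 0.93] p [519.9  49.1 443.5] yaw 41.1 y [0.753 0.657 0.033] z [ 0.014  0.034 -0.999] w 42.6 F [ 0.4 -0.5 -0.8]
```

Request:
{"name": "move_arm", "arguments": {"moves": [[[0.015, 0.036, 0, -0.02, 0.01, 0.24, 0], [0.015, 0.036, 0, -0.02, 0.01, 0.24, 0], [0.015, 0.036, 0, -0.02, 0.01, 0.24, 0], [0.015, 0.036, 0, -0.02, 0, 0.24, 0], [0.015, 0.036, 0, 0, 0, 0.24, 0], [0.015, 0.036, 0, 0, 0, 0.24, 0], [0.015, 0.036, 0, 0, 0, 0.24, 0], [0.01, 0.03, 0, 0, 0, 0.24, 0]]]}}

```text
clock: 10.08
eef_pos: [0.5774, 0.1955, 0.4453]
tool_rot: [-0.072, 0.997, -0.004, -0.002]
ft_force: [0.2, 0.3, 0.2]
grip_width: 0.0425
```

Run:
```python
from h import *
st(); c=snap("wrist","w10"); P=cloud(c); px=c["pixels"].astype(int)
for f in ("top0","scene0"):
    c0=load(f); Q=cloud(c0);
    r=Q[(Q[...,2]>.29)&(Q[...,2]<.33)&(Q[...,0]>.54)&(Q[...,0]<.64)&(Q[...,1]>.12)&(Q[...,1]<.26)]; print(f,"bar",len(r),r.mean(0).round(4),r.min(0).round(3),r.max(0).round(3))
    r=Q[(Q[...,2]>.305)&(Q[...,2]<.33)&(Q[...,0]>.45)&(Q[...,0]<.51)&(Q[...,1]>.12)&(Q[...,1]<.26)]; print(f,"knob",len(r),r.mean(0).round(4),r.min(0).round(3),r.max(0).round(3))
r=P[(P[...,2]>.29)&(P[...,2]<.33)&(P[...,0]>.53)&(P[...,0]<.64)&(P[...,1]>.12)&(P[...,1]<.26)]; print("w bar",len(r),r.mean(0).round(4),r.min(0).round(3),r.max(0).round(3), cv2.minAreaRect((r[:,:2]*1000).astype(np.float32)) if len(r) else 0)
r=P[(P[...,2]>.305)&(P[...,2]<.33)&(P[...,0]>.45)&(P[...,0]<.51)&(P[...,1]>.12)&(P[...,1]<.26)]; print("w knob",len(r),r.mean(0).round(4) if len(r) else 0)
```

```text
t 10.08 q [ 0.33  0.57  1.03  2.04 -0.01  0.19] p [577.4 195.5 445.3] yaw 98.3 y [-0.144  0.989 -0.008] z [-0.003 -0.009 -1.   ] w 42.5 F [0.2 0.3 0.2]
top0 bar 86 [0.5728 0.1998 0.3076] [0.542 0.186 0.291] [0.608 0.21  0.316]
top0 knob 25 [0.4794 0.162  0.3208] [0.473 0.155 0.307] [0.488 0.17  0.328]
scene0 bar 138 [0.5752 0.1987 0.3073] [0.542 0.186 0.293] [0.609 0.21  0.313]
scene0 knob 49 [0.4819 0.1608 0.3177] [0.471 0.154 0.306] [0.488 0.169 0.324]
w bar 995 [0.5726 0.2    0.3075] [0.543 0.186 0.29 ] [0.608 0.211 0.311] ((576.096923828125, 198.8399658203125), (65.26728057861328, 15.247302055358887), 8.910435676574707)
w knob 386 [0.4808 0.163  0.3208]
```

View pics/w10.png

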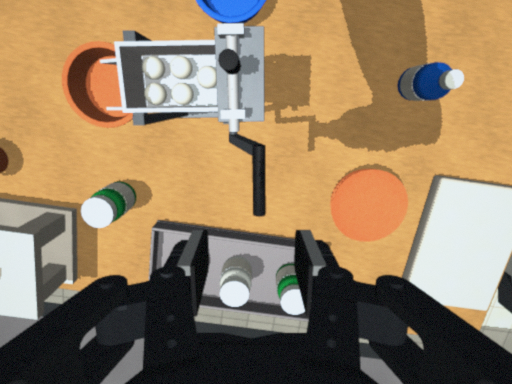

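Run:
```python
from h import *
for f in ("top0","scene0","w10"):
    Q=cloud(load(f)); r=Q[(Q[...,2]>.295)&(Q[...,2]<.33)&(Q[...,0]>.565)&(Q[...,0]<.6)&(Q[...,1]>.15)&(Q[...,1]<.26)]
    k=np.polyfit(r[:,0]-.581,r[:,1],1); print(f,"y at 581:",k[1].round(4),"slope deg",np.degrees(np.arctan(k[0])).round(1),"ztop",np.percentile(r[:,2],90).round(4))
```

```text
top0 y at 581: 0.202 slope deg 9.8 ztop 0.3122
scene0 y at 581: 0.2003 slope deg 8.1 ztop 0.3104
w10 y at 581: 0.2018 slope deg 8.6 ztop 0.3099
```

Request:
{"name": "move_arm", "arguments": {"moves": [[[0.007, 0.012, -0.05, 0, 0, 0.02, 0], [0, 0, -0.06, 0, 0, 0, 0], [0, 0, -0.06, 0, 0, 0, 0], [0, 0, -0.06, 0, 0, 0, 0], [0, 0, -0.04, 0, 0, 0, 0], [0, 0, -0.01, 0, 0, 0, 0], [0, 0, 0, 0, 0, 0, 0]]]}}

```text
clock: 10.72
eef_pos: [0.58, 0.2065, 0.2975]
tool_rot: [-0.081, 0.997, -0.003, -0.001]
ft_force: [0.2, 0.7, 0.4]
grip_width: 0.0427
```

Run:
```python
from h import *
st(); c=snap("wrist","w11")
```

```text
t 10.72 q [ 0.34  0.47  0.48  1.58 -0.01  0.18] p [580.  206.5 297.5] yaw 99.2 y [-0.161  0.987 -0.006] z [-0.001 -0.006 -1.   ] w 42.7 F [0.2 0.7 0.4]
```

View pics/w11.png

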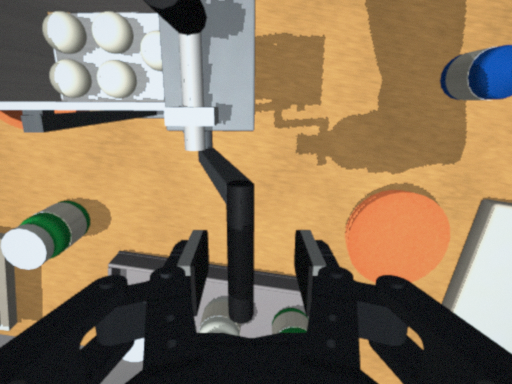

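The bar (240,250) lies between the fingers, slightly off centre. I shift about 4 mm in −y and close.

Request:
{"name": "move_arm", "arguments": {"moves": [[[0.002, -0.009, 0, 0, 0, 0, 0.2], [0, 0, 0, 0, 0, 0, 0.5], [0, 0, 0, 0, 0, 0, 1], [0, 0, 0, 0, 0, 0, 1], [0, 0, 0, 0, 0, 0, 1]]]}}

```text
clock: 11.18
eef_pos: [0.5832, 0.2018, 0.3029]
tool_rot: [-0.08, 0.997, -0.002, 0.002]
ft_force: [-0.1, -0.2, -4.4]
grip_width: 0.0094
```

Run:
```python
from h import *
st()
```

```text
t 11.18 q [ 0.34  0.47  0.49  1.59 -0.    0.18] p [583.2 201.8 302.9] yaw 99.2 y [-0.159  0.987 -0.004] z [ 0.005 -0.003 -1.   ] w 9.4 F [-0.1 -0.2 -4.4]
```

Request:
{"name": "move_arm", "arguments": {"moves": [[[0.002, -0.014, 0.001, 0, 0, 0, 1], [0.003, -0.016, 0.001, 0, 0, 0, 1], [0.003, -0.016, 0.001, 0, 0, 0, 1]]]}}

```text
clock: 11.43
eef_pos: [0.5859, 0.1849, 0.3068]
tool_rot: [-0.083, 0.997, 0.005, 0.003]
ft_force: [-2.5, 5.1, -3.8]
grip_width: 0.0098
```

Run:
```python
from h import *
st(); c=snap("wrist","w12")
```

```text
t 11.43 q [0.3  0.46 0.49 1.59 0.01 0.14] p [585.9 184.9 306.8] yaw 99.5 y [-0.165  0.986  0.01 ] z [ 0.005  0.011 -1.   ] w 9.8 F [-2.5  5.1 -3.8]
```

View pics/w12.png

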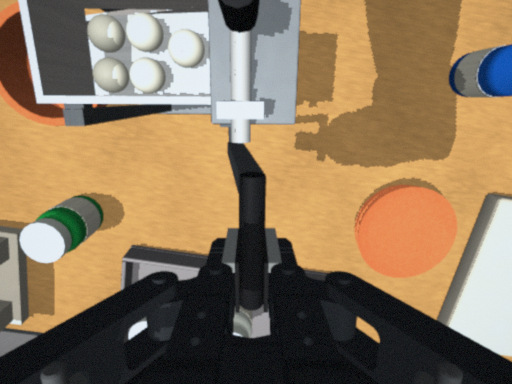

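Request:
{"name": "move_arm", "arguments": {"moves": [[[0.003, -0.016, 0, 0, 0, 0, 1], [0.003, -0.016, 0, 0, 0, 0, 1], [0.003, -0.016, -0.001, 0, 0, 0, 1], [0.002, -0.014, -0.001, 0, 0, 0, 1], [0.002, -0.012, -0.002, 0, 0, 0, 1]]]}}

```text
clock: 11.9
eef_pos: [0.5911, 0.1527, 0.3072]
tool_rot: [-0.085, 0.996, 0.013, 0.003]
ft_force: [-2.7, 5.1, -1.7]
grip_width: 0.0095
```

Run:
```python
from h import *
st(); c=snap("wrist","w13");c=snap("top","t13"); cv2.imwrite("pics/t13c.png",cv2.resize(np.ascontiguousarray(c["pixels"][130:240,150:330,::-1]),None,fx=4,fy=4,interpolation=cv2.INTER_CUBIC))
```

```text
t 11.9 q [0.24 0.45 0.47 1.58 0.03 0.07] p [591.1 152.7 307.2] yaw 99.7 y [-0.169  0.985  0.026] z [ 0.004  0.027 -1.   ] w 9.5 F [-2.7  5.1 -1.7]
```

View pics/w13.png

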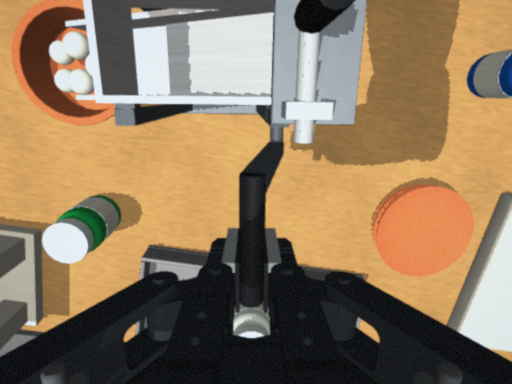

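Four balls are visible in the bowl at (70,60). About 6 mm of lever travel remains to the stop.

Request:
{"name": "move_arm", "arguments": {"moves": [[[0.003, -0.016, -0.002, 0, 0, 0, 1], [0.003, -0.016, -0.001, 0, 0, 0, 1], [0.003, -0.018, 0, 0, 0, 0, 1], [0.003, -0.018, 0, 0, 0, 0, 1]]]}}

```text
clock: 12.33
eef_pos: [0.5923, 0.1446, 0.3059]
tool_rot: [-0.093, 0.995, 0.041, -0.0]
ft_force: [-3.8, 25.8, -4.8]
grip_width: 0.0098
```

Run:
```python
from h import *
st(); c=snap("wrist","w14");c=snap("top","t14"); s=snap("scene","s14")
a=cv2.resize(np.ascontiguousarray(c["pixels"][130:240,170:330,::-1]),(640,440),interpolation=cv2.INTER_CUBIC); cv2.imwrite("pics/t14c.png",a)
```

```text
t 12.33 q [0.2  0.45 0.46 1.58 0.08 0.01] p [592.3 144.6 305.9] yaw 100.7 y [-0.185  0.979  0.081] z [-0.008  0.081 -0.997] w 9.8 F [-3.8 25.8 -4.8]
```

View pics/w14.png

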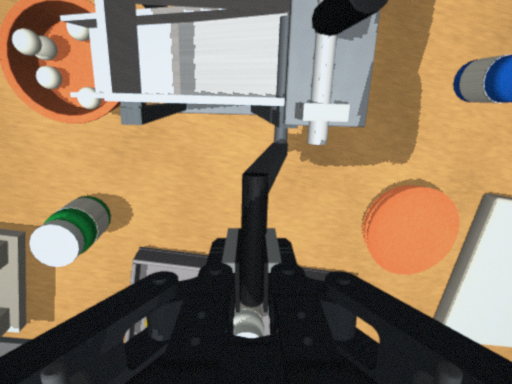

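View pics/t14c.png

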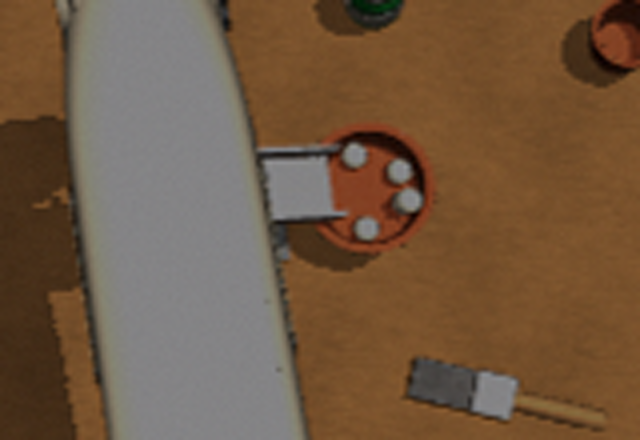

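Request:
{"name": "move_arm", "arguments": {"moves": [[[0, 0, 0, -0.08, 0, 0, 1], [0, 0, 0, -0.04, 0, 0, 1], [0, 0, 0, 0, 0, 0, 1]]]}}

```text
clock: 12.73
eef_pos: [0.5921, 0.1469, 0.3062]
tool_rot: [-0.094, 0.996, 0.007, -0.003]
ft_force: [-1.1, -0.2, -1.6]
grip_width: 0.0095
```

Run:
```python
from h import *
st(); c=snap("wrist","w15");c=snap("top","t15")
a=cv2.resize(np.ascontiguousarray(c["pixels"][130:240,170:330,::-1]),(640,440),interpolation=cv2.INTER_CUBIC); cv2.imwrite("pics/t15c.png",a)
```

```text
t 12.73 q [0.24 0.46 0.49 1.6  0.02 0.05] p [592.1 146.9 306.2] yaw 100.8 y [-0.187  0.982  0.015] z [-0.006  0.014 -1.   ] w 9.5 F [-1.1 -0.2 -1.6]
```

View pics/w15.png

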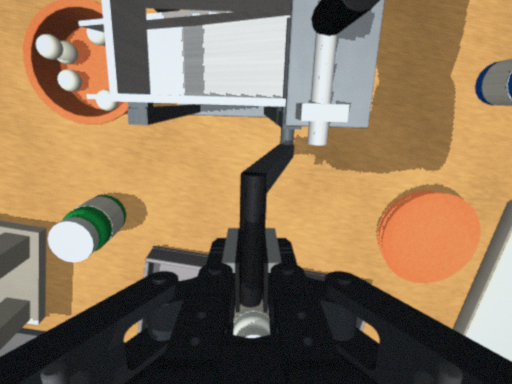

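View pics/t15c.png

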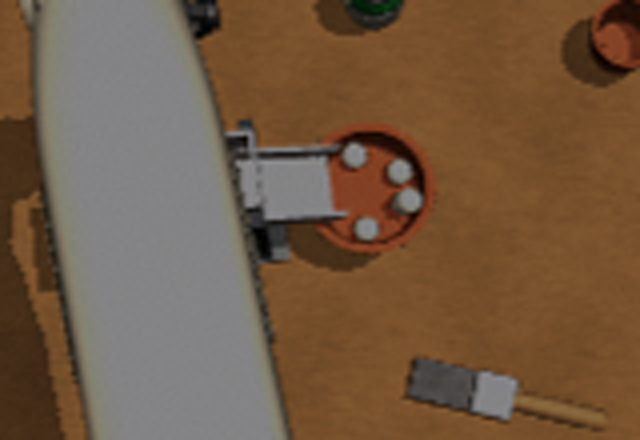

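Run:
```python
from h import *
s=snap("scene","s15"); w=load("w15"); t=load("t15")
f=lambda im,x0,x1,y0,y1:cv2.resize(np.ascontiguousarray(im["pixels"][y0:y1,x0:x1,::-1]),(390,390),interpolation=cv2.INTER_CUBIC)
cv2.imwrite("pics/m15.png",np.hstack([f(w,10,140,0,130),f(s,205,265,200,260)]))
for c,n in((w,"w"),(t,"t"),(s,"s")):
    P=cloud(c); px=c["pixels"].astype(int); m=(np.hypot(P[...,0]-.518,P[...,1]+.041)<.05)&(P[...,2]>.05)&(px.max(-1)-px.min(-1)<50)&(P[...,2]<.105)
    k,l,st_,ce=cv2.connectedComponentsWithStats(m.astype(np.uint8))
    for i in range(1,k):
        if st_[i,4]>4: q=P[l==i]; print(n,st_[i,4],ce[i].round(),q.mean(0).round(3),q[:,2].max().round(3))
```

```text
w 1233 [59. 43.] [ 0.502 -0.073  0.075] 0.097
w 218 [96. 37.] [ 0.488 -0.039  0.068] 0.073
w 447 [68. 80.] [ 0.538 -0.068  0.066] 0.073
w 53 [104.  92.] [ 0.544 -0.028  0.067] 0.071
w 176 [107. 104.] [ 0.557 -0.024  0.068] 0.073
t 145 [267. 173.] [ 0.534 -0.06   0.072] 0.098
t 32 [261. 187.] [ 0.483 -0.04   0.068] 0.077
s 205 [233. 227.] [ 0.508 -0.065  0.071] 0.099
s 33 [244. 241.] [ 0.552 -0.028  0.069] 0.075
```

View pics/m15.png

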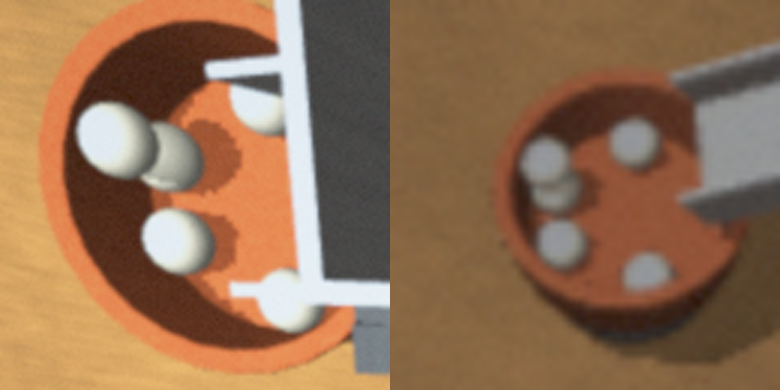

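All five balls are in the bowl, one resting on another. Next I close the trap.

Request:
{"name": "move_arm", "arguments": {"moves": [[[-0.003, 0.018, 0.001, 0, 0, 0, 1], [-0.003, 0.02, 0.001, 0, 0, 0, 1], [-0.003, 0.02, 0.001, 0, 0, 0, 1], [-0.003, 0.02, 0, 0, 0, 0, 1], [-0.003, 0.02, 0, 0, 0, 0, 1], [-0.003, 0.02, -0.001, 0, 0, 0, 1]]]}}

```text
clock: 13.38
eef_pos: [0.5862, 0.1835, 0.3106]
tool_rot: [-0.083, 0.997, -0.011, 0.0]
ft_force: [-1.1, -6.6, -1.0]
grip_width: 0.0093
```

Run:
```python
from h import *
st()
```

```text
t 13.38 q [ 0.31  0.47  0.52  1.62 -0.02  0.15] p [586.2 183.5 310.6] yaw 99.5 y [-0.165  0.986 -0.022] z [ 0.002 -0.022 -1.   ] w 9.3 F [-1.1 -6.6 -1. ]
```

Request:
{"name": "move_arm", "arguments": {"moves": [[[-0.003, 0.018, -0.003, 0.02, 0, 0, 1], [-0.003, 0.018, -0.003, 0.02, 0, 0, 1], [-0.003, 0.018, -0.002, 0.01, 0, 0, 1], [-0.002, 0.016, -0.001, 0.01, 0, 0, 1], [-0.002, 0.016, 0, 0.01, 0, 0, 1]]]}}

```text
clock: 13.8
eef_pos: [0.5831, 0.2028, 0.3078]
tool_rot: [-0.076, 0.997, -0.017, 0.004]
ft_force: [1.0, -21.1, 0.7]
grip_width: 0.0089
```

Run:
```python
from h import *
st()
```

```text
t 13.8 q [ 0.35  0.48  0.52  1.61 -0.04  0.2 ] p [583.1 202.8 307.8] yaw 98.7 y [-0.151  0.988 -0.035] z [ 0.011 -0.034 -0.999] w 8.9 F [  1.  -21.1   0.7]
```

Request:
{"name": "move_arm", "arguments": {"moves": [[[0, 0.003, 0, 0.04, 0, 0, 1], [0, 0.001, 0, 0, 0, 0, 1], [0, 0, 0, 0, 0, 0, 0.4], [0, 0, 0, 0, 0, 0, 0.2], [0, 0, 0.03, 0, 0, 0, 0.2], [0, 0, 0.05, 0, 0, 0, 0.2], [0, 0, 0.06, 0, 0, 0, 0.2], [0, 0, 0.02, 0, 0, 0, 0.2]]]}}

```text
clock: 14.47
eef_pos: [0.5841, 0.1995, 0.3887]
tool_rot: [-0.074, 0.997, -0.011, 0.005]
ft_force: [0.3, -0.3, -0.3]
grip_width: 0.0342
```

Run:
```python
from h import *
st(); 
for f,c in(("top",snap("top","t16")),("scene",snap("scene","s16")),("w",snap("wrist","w16"))):
    Q=cloud(c); r=Q[(Q[...,2]>.295)&(Q[...,2]<.33)&(Q[...,0]>.565)&(Q[...,0]<.6)&(Q[...,1]>.12)&(Q[...,1]<.26)]
    if len(r)>5: k=np.polyfit(r[:,0]-.581,r[:,1],1); print(f,"y at 581:",k[1].round(4),len(r))
    r=Q[(Q[...,2]>.305)&(Q[...,2]<.33)&(Q[...,0]>.45)&(Q[...,0]<.51)&(Q[...,1]>.12)&(Q[...,1]<.26)]; print("knob",len(r),r.mean(0).round(4) if len(r) else 0)
```

```text
t 14.47 q [ 0.34  0.51  0.78  1.83 -0.02  0.19] p [584.1 199.5 388.7] yaw 98.4 y [-0.147  0.989 -0.022] z [ 0.011 -0.02  -1.   ] w 34.2 F [ 0.3 -0.3 -0.3]
knob 0 0
scene y at 581: 0.1977 65
knob 17 [0.4779 0.1587 0.3183]
w y at 581: 0.1994 784
knob 753 [0.481  0.1632 0.3203]
```

View pics/w16.png

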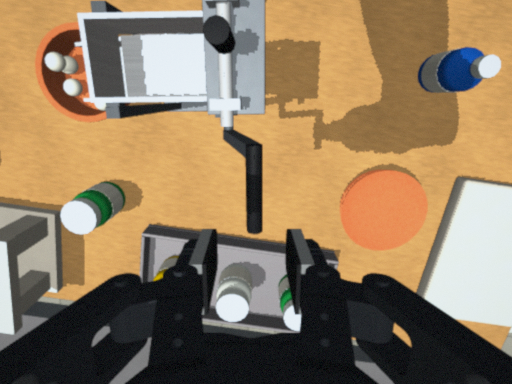

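The bar reads y 199.4, against 201.8 mm at the start, so the trap seems to be about 0.02 rad short of shut. I go back down with the jaws straddling the bar and push it shut with one finger.

Request:
{"name": "move_arm", "arguments": {"moves": [[[-0.004, 0, -0.05, 0.03, 0.02, 0, 0.2], [0, 0, -0.05, 0.01, 0, 0, 0.2], [0, 0, -0.05, 0, 0, 0, 0.2], [0, 0, -0.02, 0, 0, 0, 0.2], [0, 0, 0, 0, 0, 0, 0.2]]]}}

```text
clock: 15.03
eef_pos: [0.5807, 0.2001, 0.2906]
tool_rot: [-0.074, 0.997, 0.0, -0.003]
ft_force: [-0.1, -0.4, 0.1]
grip_width: 0.0341
```

Request:
{"name": "move_arm", "arguments": {"moves": [[[-0.002, 0.012, 0, 0, 0, 0, 0.2], [-0.002, 0.012, 0, 0, 0, 0, 0.2], [-0.002, 0.012, 0, 0, 0, 0, 0.2], [-0.002, 0.012, 0, 0.01, 0, 0, 0.2]]]}}

```text
clock: 15.37
eef_pos: [0.5771, 0.213, 0.2873]
tool_rot: [-0.071, 0.997, -0.012, -0.004]
ft_force: [3.0, -23.4, -0.3]
grip_width: 0.0338
```

Request:
{"name": "move_arm", "arguments": {"moves": [[[-0.002, 0.014, 0, 0.01, 0, 0, 0.2], [-0.001, 0.012, 0, 0.01, 0, 0, 0.2], [0, 0, 0, 0, 0, 0, 0.2]]]}}

```text
clock: 15.62
eef_pos: [0.5779, 0.2106, 0.2871]
tool_rot: [-0.065, 0.998, -0.023, -0.004]
ft_force: [-0.6, 1.0, 0.8]
grip_width: 0.0341
```

Run:
```python
from h import *
st(); c=snap("wrist","w17")
Q=cloud(c); r=Q[(Q[...,2]>.295)&(Q[...,2]<.33)&(Q[...,0]>.555)&(Q[...,0]<.6)&(Q[...,1]>.17)&(Q[...,1]<.23)]
k=np.polyfit(r[:,0]-.581,r[:,1],1); print("y at 581:",k[1].round(4),len(r))
```

```text
t 15.62 q [ 0.37  0.49  0.48  1.58 -0.04  0.24] p [577.9 210.6 287.1] yaw 97.5 y [-0.13   0.99  -0.046] z [-0.005 -0.047 -0.999] w 34.1 F [-0.6  1.   0.8]
y at 581: 0.1999 5983
```

View pics/w17.png

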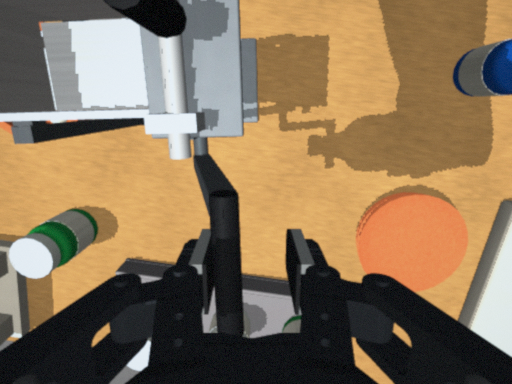

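Request:
{"name": "move_arm", "arguments": {"moves": [[[0.001, -0.009, 0, 0.04, 0, 0.03, 0.2], [0, -0.003, 0.02, 0.04, 0, 0.02, 0.2], [0, 0, 0.06, 0.01, 0, 0, 0.2], [0, 0, 0.08, 0, 0, 0, 0.2], [0, 0, 0.08, 0, 0, 0, 0.2], [0, 0, 0.07, 0, 0, 0, 0.2], [0, 0, 0, 0, 0, 0, 0.2], [0, 0, 0, 0, 0, 0, 0.2]]]}}

```text
clock: 16.33
eef_pos: [0.5751, 0.2124, 0.4576]
tool_rot: [-0.083, 0.997, 0.01, 0.006]
ft_force: [-0.7, -0.2, -1.3]
grip_width: 0.0341
```

Run:
```python
from h import *
st(); 
for f in ("w10","scene0","w18","s18"):
    c=load(f) if f in("w10","scene0") else snap({"w":"wrist","s":"scene"}[f[0]],f)
    Q=cloud(c); r=Q[(Q[...,2]>.295)&(Q[...,2]<.33)&(Q[...,0]>.565)&(Q[...,0]<.6)&(Q[...,1]>.17)&(Q[...,1]<.23)]
    if len(r)>5: k=np.polyfit(r[:,0]-.581,r[:,1],1); print(f,"y at 581:",k[1].round(4),len(r))
    r=Q[(Q[...,2]>.315)&(Q[...,2]<.33)&(Q[...,0]>.45)&(Q[...,0]<.51)&(Q[...,1]>.12)&(Q[...,1]<.2)]; print("knob",len(r),r.mean(0).round(4) if len(r) else 0)
    if f[0]=="w":
        r=Q[(abs(Q[...,2]-.269)<.004)&(Q[...,0]>.43)&(Q[...,0]<.56)&(Q[...,1]>.1)&(Q[...,1]<.23)]; print("deck",len(r),r.mean(0).round(4), r[:,1].max().round(4))
```

```text
t 16.33 q [0.35 0.57 1.08 2.06 0.02 0.18] p [575.1 212.4 457.6] yaw 99.5 y [-0.165  0.986  0.019] z [ 0.011  0.022 -1.   ] w 34.1 F [-0.7 -0.2 -1.3]
w10 y at 581: 0.2018 488
knob 363 [0.4805 0.1628 0.3215]
deck 3124 [0.4864 0.1743 0.2687] 0.1986
scene0 y at 581: 0.2003 68
knob 34 [0.4804 0.1611 0.3211]
w18 y at 581: 0.2019 466
knob 349 [0.4805 0.1629 0.3215]
deck 2870 [0.4863 0.1745 0.2687] 0.1982
s18 y at 581: 0.2003 66
knob 35 [0.481  0.1612 0.3214]
```

View pics/w18.png

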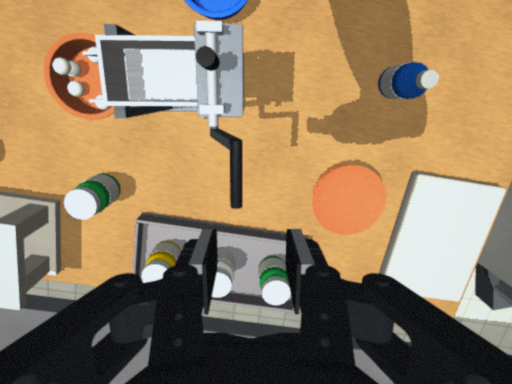

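Request:
{"name": "move_arm", "arguments": {"moves": [[[-0.04, -0.022, 0, 0, 0, 0, 0.2], [-0.05, -0.026, -0.02, -0.03, 0.02, 0, 0.2], [-0.05, -0.026, -0.03, -0.02, 0, 0, 0.2], [-0.04, -0.02, -0.03, 0, 0, 0, 0.2], [-0.011, -0.006, -0.03, 0, 0, 0, 0.2], [0, 0, 0, 0, 0, 0, 0.2]]]}}

```text
clock: 16.93
eef_pos: [0.4746, 0.1641, 0.3922]
tool_rot: [-0.085, 0.996, -0.002, -0.005]
ft_force: [-0.6, -0.0, 0.4]
grip_width: 0.0342
```

Run:
```python
from h import *
st(); c=snap("wrist","w19")
Q=cloud(c);r=Q[(Q[...,2]>.315)&(Q[...,2]<.33)&(Q[...,0]>.45)&(Q[...,0]<.51)&(Q[...,1]>.12)&(Q[...,1]<.2)]; print("knob",len(r),r.mean(0).round(4) if len(r) else 0)
```

```text
t 16.93 q [ 0.33  0.25  0.4   1.73 -0.    0.16] p [474.6 164.1 392.2] yaw 99.7 y [-0.169  0.986 -0.003] z [-0.009 -0.004 -1.   ] w 34.2 F [-0.6 -0.   0.4]
knob 432 [0.4792 0.1622 0.3212]
```

View pics/w19.png

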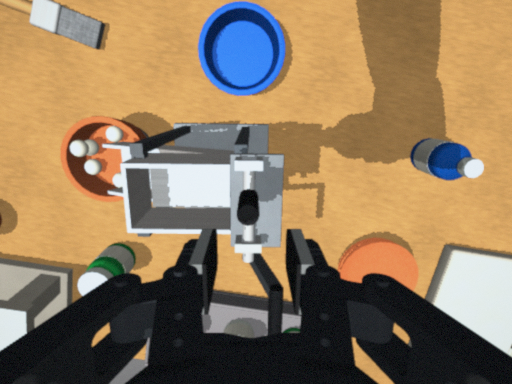

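Request:
{"name": "move_arm", "arguments": {"moves": [[[0.009, -0.004, -0.04, 0, -0.01, 0, 0.2], [0, 0, -0.05, 0, 0, 0, 0.2], [0, 0, -0.05, 0, 0, 0, 0.2], [0, 0, -0.015, 0, 0, 0, 0.2], [0, 0, 0, 0, 0, 0, 0.2]]]}}

```text
clock: 17.4
eef_pos: [0.4843, 0.1657, 0.3201]
tool_rot: [-0.086, 0.996, 0.001, 0.005]
ft_force: [-0.4, 0.5, -0.3]
grip_width: 0.034
```

Run:
```python
from h import *
st(); c=snap("wrist","w20")
```

```text
t 17.4 q [ 0.33  0.24  0.2   1.52 -0.    0.16] p [484.3 165.7 320.1] yaw 99.8 y [-0.171  0.985  0.001] z [ 0.01   0.003 -1.   ] w 34.0 F [-0.4  0.5 -0.3]
```

View pics/w20.png

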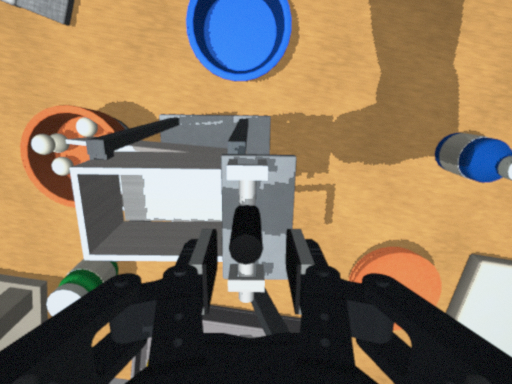

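Request:
{"name": "move_arm", "arguments": {"moves": [[[-0.009, -0.007, -0.02, 0, 0, 0, 0.2], [0, 0, -0.012, 0, 0, 0, 0.2], [0, 0, 0, 0, 0, 0, 0.2]]]}}

```text
clock: 17.7
eef_pos: [0.4834, 0.1639, 0.3089]
tool_rot: [-0.086, 0.996, 0.002, 0.009]
ft_force: [-0.4, 1.0, 0.6]
grip_width: 0.0347
```

Request:
{"name": "move_arm", "arguments": {"moves": [[[-0.006, -0.003, -0.012, 0, -0.02, 0, 0.2], [-0.002, 0, 0, 0, -0.01, 0, 0.2], [0, 0, 0, 0, 0, 0, 0.6], [0, 0, 0, 0, 0, 0, 1], [0, 0, 0, 0, 0, 0, 1]]]}}

```text
clock: 18.12
eef_pos: [0.4823, 0.1627, 0.3073]
tool_rot: [-0.086, 0.996, 0.001, 0.02]
ft_force: [-0.3, 0.4, -5.7]
grip_width: 0.0141
```

Run:
```python
from h import *
st(); c=snap("wrist","w21")
```

```text
t 18.12 q [ 0.33  0.21  0.13  1.45 -0.01  0.16] p [482.3 162.7 307.3] yaw 99.9 y [-0.171  0.985 -0.001] z [ 0.039  0.006 -0.999] w 14.1 F [-0.3  0.4 -5.7]
```

View pics/w21.png

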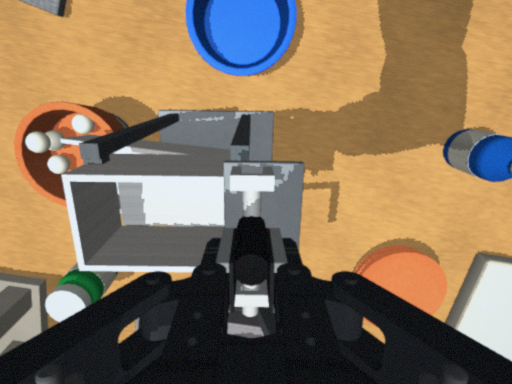

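Request:
{"name": "move_arm", "arguments": {"moves": [[[0.014, 0.002, 0, 0, 0.01, 0, 1], [0.016, 0.0025, 0, 0, 0.01, 0, 1], [0.016, 0.0025, 0, 0, 0.01, 0, 1], [0.016, 0.0025, 0, 0, 0.01, 0, 1]]]}}

```text
clock: 18.5
eef_pos: [0.5122, 0.1675, 0.3072]
tool_rot: [-0.086, 0.996, 0.002, 0.006]
ft_force: [-1.3, -1.2, -1.4]
grip_width: 0.0139
```

Request:
{"name": "move_arm", "arguments": {"moves": [[[0.012, 0.002, 0, 0, 0, 0, 1], [0.014, 0.002, 0, 0, 0, 0, 1], [0.014, 0.002, 0, 0, 0, 0, 1]]]}}

```text
clock: 18.75
eef_pos: [0.513, 0.1675, 0.307]
tool_rot: [-0.087, 0.996, 0.001, -0.018]
ft_force: [-22.0, -4.5, 6.2]
grip_width: 0.0141
```

Run:
```python
from h import *
st(); c=snap("wrist","w22")
```

```text
t 18.75 q [0.31 0.33 0.3  1.57 0.01 0.14] p [513.  167.5 307. ] yaw 100.0 y [-0.173  0.985  0.005] z [-0.036 -0.001 -0.999] w 14.1 F [-22.   -4.5   6.2]
```

View pics/w22.png

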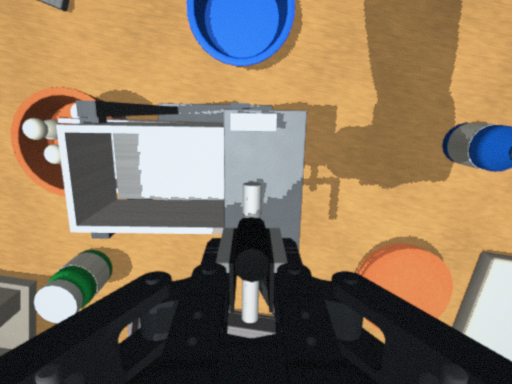

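Request:
{"name": "move_arm", "arguments": {"moves": [[[0.006, 0.001, 0, 0, 0, 0, 1], [0.002, 0, 0, 0, 0, 0, 0.4], [0, 0, 0, 0, 0, 0, 0.2], [0, 0, 0, 0, 0, 0, 0.2], [0, 0, 0.03, 0, 0, 0, 0.2], [0, 0, 0.05, 0, 0, 0, 0.2], [0, 0, 0.06, 0, 0, 0, 0.2], [0, 0, 0.03, 0, 0, 0, 0.2]]]}}

```text
clock: 19.47
eef_pos: [0.5159, 0.1688, 0.392]
tool_rot: [-0.088, 0.996, 0.001, -0.024]
ft_force: [-0.1, -0.0, 1.6]
grip_width: 0.0343
```

Request:
{"name": "move_arm", "arguments": {"moves": [[[-0.01, 0.02, 0.05, 0, 0, 0, 0.2], [-0.03, 0.06, 0.02, 0, 0, 0, 0.2], [-0.03, 0.07, 0, 0, 0, 0, 0.2], [-0.03, 0.07, 0, 0, 0, 0, 0.2], [-0.03, 0.07, 0, 0, 0, 0, 0.2], [-0.03, 0.07, 0, 0, 0, 0, 0.2], [-0.02, 0.04, 0, 0, 0, 0, 0.2], [0, 0, 0, 0, 0, 0, 0.2]]]}}

```text
clock: 20.13
eef_pos: [0.4295, 0.3784, 0.4367]
tool_rot: [-0.083, 0.996, 0.008, -0.011]
ft_force: [0.4, 0.3, 0.0]
grip_width: 0.0342
```

Run:
```python
from h import *
st(); c=snap("top","t23"); s=snap("scene","s23")
for f,c in(("t",c),("s",s)):
    Q=cloud(c); r=Q[(Q[...,2]>.295)&(Q[...,2]<.33)&(Q[...,0]>.565)&(Q[...,0]<.6)&(Q[...,1]>.17)&(Q[...,1]<.23)]
    if len(r)>5: k=np.polyfit(r[:,0]-.581,r[:,1],1); print(f,"y at 581:",k[1].round(4),len(r))
    r=Q[(Q[...,2]>.315)&(Q[...,2]<.33)&(Q[...,0]>.45)&(Q[...,0]<.54)&(Q[...,1]>.12)&(Q[...,1]<.19)]; print("knob",len(r),r.mean(0).round(4) if len(r) else 0)
    r=Q[(Q[...,2]>.30)&(Q[...,2]<.33)&(Q[...,0]>.45)&(Q[...,0]<.54)&(Q[...,1]>.12)&(Q[...,1]<.18)]; print(r[:,0].min(),r[:,0].max())
    ring(c,.518,-.041,.08,.1)
g=lambda im,x0,y0:cv2.resize(np.ascontiguousarray(im["pixels"][y0:y0+110,x0:x0+110,::-1]),(400,400),interpolation=cv2.INTER_CUBIC)
cv2.imwrite("pics/m23.png",np.hstack([g(load("t23"),180,125),g(s,225,155)]))
```

```text
t 20.13 q [0.71 0.44 0.8  1.94 0.03 0.54] p [429.5 378.4 436.7] yaw 99.5 y [-0.165  0.986  0.018] z [-0.024  0.014 -1.   ] w 34.2 F [0.4 0.3 0. ]
t y at 581: 0.2019 40
knob 21 [0.5092 0.1681 0.3235]
0.5012325404445885 0.5161969515090207
ring n 174 fit c [ 0.5183 -0.0401] r 0.057 enc ((0.5182564854621887, -0.03993525356054306), 0.0617435984313488) z med 0.0905
s y at 581: 0.2 65
knob 36 [0.5098 0.166  0.3209]
0.5004474431119117 0.5164431003010369
ring n 319 fit c [ 0.5193 -0.0419] r 0.0567 enc ((0.5182895064353943, -0.04307808727025986), 0.06303632259368896) z med 0.0894
```

View pics/m23.png

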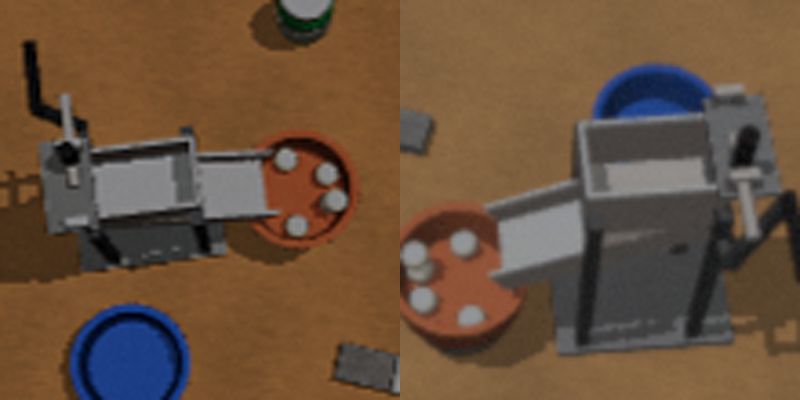

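View pics/s23.png

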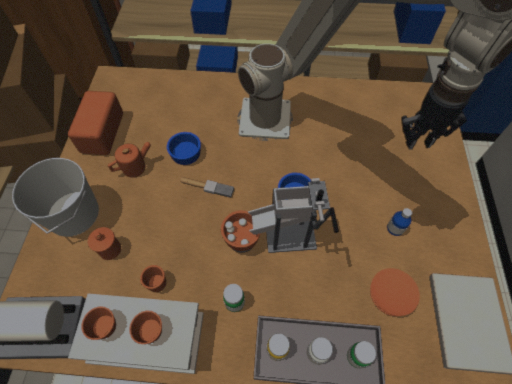

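```bash
python3 -c "
from h import *
print(job_done())"
```

```text
the job is handed in; nothing more can be done
None
```

I did the job in the order asked and handed it in at about 20 s; no verdict was reported.

- **Bowl:** I gripped it by the wall and brought it in level under the lip. In the last top and scene images its fitted centre is within about 2 mm of the stand's, and it looked upright there. A close check just after release read the floor level to 0.1° (wrist camera).
- **Balls:** I pulled the lever to its open stop, at about 26 N. All five balls are in the bowl and the bin looks empty. One ball rests on another against the wall, its top a few millimetres above the rim, and it stayed put in every later view.
- **Trap:** After my first close, the lever grip measured about 2.5 mm short of its starting position. I pushed it against the stop again, at about 23 N. It then measured the same as at the start, both before and after bolting.
- **Bolt:** I pushed it to its stop, at about 22 N. The knob moved about 30 mm and its measured position corresponds to 0.0317 m of the 0.032 m travel, which is the same within the camera error.
- **Other things:** The final scene image shows the other pots, jars and bottles in place by eye, and the gripper clear of everything.

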